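# Count out bearing rollers on the sprung scale and box the rest

## Robot

A 6-joint arm with a two-finger parallel gripper is mounted at the origin on the work surface. World frame = base frame: x ahead of the robot, y to its left, z up, the work surface at z = 0. Lengths are in mm, angles in rad, forces in N, time in s.
With the tool pointing down it reaches from about 300 to 825 mm from the base axis. Payload 5.4 kg.
Tool frame: the origin (TCP) lies at the very end of the fingers, on their centre line; the grasp point (between the pads) lies 19 mm behind it (ctrl.tcp_to_grasp is the distance from the TCP to the grasp point, in mm); y points along the fingers, x is the direction in which the jaws open and shut, and the axes are right-handed (so a half turn about y gives the same grasp; the last joint's range is limited). The gripper opens to 92 mm and grips with 3 to 60 N. Pads are 20 mm wide; open, the fingers measure 128 mm over their backs; the gripper's body (75 mm by 189 mm) begins 69 mm behind the grasp point.
Start: joints at [1.04, 0.158, 1.597, -0, 1.386, -0.21], TCP at [181.322, 545.645, 214.601] pointing down, gripper open.
Joint ranges: [-2.91, 2.91], [-0.94, 2.29], [0.18, 2.7], [-1.29, 4.43], [0.17, 2.64], [-3, 3]. Speed limits (rad/s): [2.57, 2.57, 3.14, 3.14, 3.14, 3.14].

## Interface

Orientations are given as a rotation vector (axis times angle).
In Python, from workcell import ctrl, viewer gives the robot as it stands.
- The arm moves only by the tool send_rows, never from a script. Its argument "rows" is a list of rows, each a list of 7 numbers: the shift along the tool's x, y, z in m, then the turn, a rotation vector about the tool's x, y, z in rad, then the finger opening in m, from 0 to 0.0919. In form: [[tx, ty, tz, rx, ry, rz, fingers], ...]. A call has 1 to 5 rows; each row shifts and turns the commanded pose from where the row before left it, along the tool's axes as they then stand; what a row does not reach is not made up. A row lasts 1/12 s, in which the tool goes at most 41.7 mm and 7.16 degrees, less where a joint would pass 70% of its speed; a pose out of reach is approached as far as the arm can. A call is refused whole if a number of a shift passes 0.0417 or a number of a turn 0.125, either way. A call with a gripper value outside its range is refused whole. The fingers move at their own pace and stop on an object; "newtons" is the grip in N (left out, the last holds). Time passes only in rows, so rows that do not move let the fingers close. It gives the time, the measured TCP pose, the force and the opening at its end, in the units of the state.
- ctrl.state(): the state, without advancing time (a new reading comes with each control period).
- viewer.read_camera(name): name is "scene" or "top" or "wrist"; returns the picture (420x560x3 uint8, blue, green, red); there is no depth.
- viewer.camera_info(name): a dict with "intrinsics" (3x3 intrinsics, pixels), "origin" and "orientation" of the camera in the world; the wrist camera has in their place "mount" (4x4, takes a point from camera to tool coordinates, whose origin is the TCP and whose axes are the tool frame's). Camera axes: x right, y down, z forward; pixel columns grow to the right and rows downward; lengths in mm; the calibration is good to about 2 mm. The wrist camera is an equidistant fisheye: a pixel r from the principal point sees the ray r / f radians off the axis. A picture is of the moment at which its call begins: read the wrist's pose just before it. camera_info takes no time and is no camera call.
- ctrl.job_done(): hands the job in, once; it reports no verdict.
The state is a dict: "time_s": time; "qpos": joint angles; "joint_velocities": joint speeds; "effort": joint torques, N m; "tcp_pos": TCP position; "orientation": TCP orientation; "contact_force": force on the tool from outside, world axes, zero at the start; "ft_torque": the same for the moment, N m; "finger_gap": finger opening in mm.
Only numpy, scipy, OpenCV 4.12 (cv2) and the standard library are available. Lean on these libraries where they do the work, as an engineer would, in place of code of your own. Each camera call takes 0.05 s, during which the arm holds its last target.

## Task

Lay bearing rollers from the tray in the slots of the scale's pan, just enough of them to bring its pointer down to the brass marker and no more. Slide the storage box open, lay all the remaining rollers in it, and slide its cover fully shut; leave the marker as it is set and do not disturb the tin, the wooden block or the hammer.

Things in the scene. Friction and masses are not known exactly. Their poses are not given: they have to be found in the camera images.
- pan_floor (a point): Centre of the floor of the scale's aluminium pan, 166 mm (x) by 92 mm (y), z up; moves with the pan, about 80 mm over the bench when empty. Ribs 4 mm wide, 6 mm high at x = -80, -48, -16, 16, 48, 80 mm form 5 slots centred at x = -64, -32, 0, 32, 64 mm; a roller lies in a slot with its axis along y. Lips 5 mm high at y = -45 and 45 mm.
- pan (a joint): How far the sprung pan has sunk straight down from its top, in m: about 0.001 empty, about 0.012 more per roller (143 N/m), 0.066 at most.
- scale: Grey base of the counting scale, 190 x 100 mm, 10 mm high, fixed to the bench; origin under its centre, x towards its white height strip (36 mm wide, 82 mm high, at x = 100 mm, beyond the pan's end).
- pointer (a point): The tip of the flat black pointer that sticks out from the pan's end beside the white strip; it sinks with the pan. Only its height matters.
- mark (a point): Middle of the brass marker on the scale's white height strip, beside the pointer. It is stiff and stays where it has been set: about 15 to 43 mm below the height of the empty pan's pointer, so 2 to 4 rollers.
- box: Grey storage box fixed to the bench, 118 mm (x) by 140 mm (y), 34 mm high, walls and floor 4 mm; origin under its centre. Floor ribs along x (4 mm wide, 6 mm high) at y = -32, 0, 32 mm form 4 slots centred at y = -49, -16, 16, 49 mm; a roller lies in a slot with its axis along x. Two rails carry the open cover beyond the +x side, to x = 179 mm.
- cover (a joint): Flat sliding steel cover on the storage box: 0 m shut, 0.118 m fully open. It slides along the box's +x, stays where it is left and takes about 2 N.
- cover_grip (a point): Centre of the black handle block on the cover: 16 mm (box's x) by 50 mm (box's y), 28 mm high; its top is 14 mm above this point. Moves with the cover.
- tray: Shallow dark steel tray fixed to the bench, 300 mm (x) by 290 mm (y), floor 3 mm thick, rim 4 mm wide and 9 mm high over the bench (6 mm over the tray floor). Origin at the centre of its underside.
- tin: Closed blue tin, 72 mm across, 60 mm high; a bystander. Origin under its centre.
- wedge: Wooden block 70 x 120 x 50 mm; a bystander. Origin under its centre.
- hammer: Hammer lying on the bench at one side; a bystander. Origin near its middle, on the bench; x along it.
- roller1: Solid steel bearing roller, 24 mm in diameter and 50 mm long, about 175 g (4 percent more or less), lying loose in the tray at the start; it rolls easily. Origin at its centre, its own y along its axis. Five or six of the six are there; the others are absent.
- roller2: Solid steel bearing roller, 24 mm in diameter and 50 mm long, about 175 g (4 percent more or less), lying loose in the tray at the start; it rolls easily. Origin at its centre, its own y along its axis. Five or six of the six are there; the others are absent.
- roller3: Solid steel bearing roller, 24 mm in diameter and 50 mm long, about 175 g (4 percent more or less), lying loose in the tray at the start; it rolls easily. Origin at its centre, its own y along its axis. Five or six of the six are there; the others are absent.
- roller4: Solid steel bearing roller, 24 mm in diameter and 50 mm long, about 175 g (4 percent more or less), lying loose in the tray at the start; it rolls easily. Origin at its centre, its own y along its axis. Five or six of the six are there; the others are absent.
- roller5: Solid steel bearing roller, 24 mm in diameter and 50 mm long, about 175 g (4 percent more or less), lying loose in the tray at the start; it rolls easily. Origin at its centre, its own y along its axis. Five or six of the six are there; the others are absent.
- roller6: Solid steel bearing roller, 24 mm in diameter and 50 mm long, about 175 g (4 percent more or less), lying loose in the tray at the start; it rolls easily. Origin at its centre, its own y along its axis. Five or six of the six are there; the others are absent.
There are look-alikes about, which are no part of the job. Leave any purple or red look-alike of the roller1 alone.

How it is judged:
By the outcome, as a careful person would: the job done as asked, in the order asked, and still so for the second after the job is handed in, with the robot touching nothing.
Of roller1, roller2, roller3, roller4, roller5, roller6 only 5 to 6 are there at a start; the rules pass over those that are not, and their reading is None.
At some moment in a run one of roller1, roller2, roller3, roller4, roller5, roller6 may be knocked a few centimetres aside while the robot is not near it.
Once in a run the grip may slacken for a moment while it holds something.
It also fails if it takes over 200 s, if anything falls off the work surface, if the arm or the gripper's body presses on something with over 40 N, if the wrist force passes 120 N, or if a joint passes its speed limit or range.

## Working session

There is one attempt and no reset: what is moved stays moved. The work goes in short steps, Python scripts to look and compute and a tool call to move; the robot and the scene stay as the last step left them, time stands still between calls to the robot, and variables do not carry over. Pictures are saved under pics/ and viewed, and the job is handed in when it is done.

Besides the shell and the picture viewer there is one more tool, called after "Request:" by a JSON object that holds its "method" and its "body". send_rows: Moves the arm, as the interface text tells. Its arguments: {"type":"object","properties":{"rows":{"type":"array","items":{"type":"array","items":{"type":"number"}}},"newtons":{"type":"number"}},"required":["rows"]}

```bash
ls; mkdir -p pics
cat > h.py <<'E'
import numpy as np, cv2
from scipy.spatial.transform import Rotation as R
from workcell import ctrl, viewer
def snap(n,f):
    im=viewer.read_camera(n); cv2.imwrite('pics/'+f,im); return im
E
python3 - <<'E'
from h import *
print(ctrl.state())
for n in ["scene","top","wrist"]:
    print(n,viewer.camera_info(n)); snap(n,n+'0.png')
print(ctrl.tcp_to_grasp)
E
```

```text
pics
{'time_s': 0.0, 'qpos': array([ 1.03992374e+00,  1.59096396e-01,  1.59823266e+00,  6.18476952e-06,
        1.38617700e+00, -2.10105711e-01]), 'joint_velocities': array([ 9.57660650e-04, -4.55903578e-05, -1.83705222e-03,  1.47999732e-03,
       -1.32297052e-04, -1.13981954e-03]), 'effort': array([ 8.36114541e-04, -3.85568368e+01, -3.22112596e+01,  7.03318929e-02,
        3.76478664e-02, -1.29681207e-04]), 'tcp_pos': array([180.99127524, 545.11204516, 213.59210334]), 'orientation': array([-1.3448297 , -0.9683915 ,  0.97129802]), 'contact_force': array([-0.13238906, -0.34829147, -0.63850242]), 'ft_torque': array([ 0.02897487, -0.01011871, -0.02142617]), 'finger_gap': 91.86484887286704}
scene {'intrinsics': array([[404.38905724,   0.        , 280.93586065],
       [  0.        , 404.38905724, 212.63249773],
       [  0.        ,   0.        ,   1.        ]]), 'origin': array([1226.39967115,  -28.34855975,  783.2753414 ]), 'orientation': array([-1.87121948, -1.63184029,  0.64401141])}
top {'intrinsics': array([[395.84471446,   0.        , 280.26673056],
       [  0.        , 395.84471446, 214.19863567],
       [  0.        ,   0.        ,   1.        ]]), 'origin': array([377.77781602,  49.986938  , 922.90804024]), 'orientation': array([-2.23240174,  1.94028187, -0.21450649])}
wrist {'intrinsics': array([[325.1922621 ,   0.        , 282.6631783 ],
       [  0.        , 325.1922621 , 210.28116667],
       [  0.        ,   0.        ,   1.        ]]), 'mount': array([[ 9.99999661e-01, -1.72933099e-04, -8.05322679e-04,
         1.00484088e+00],
       [ 7.33621804e-04, -2.57535545e-01,  9.66268547e-01,
        -1.69056886e+02],
       [-3.74499029e-04, -9.66268810e-01, -2.57535330e-01,
         7.20197395e+01],
       [ 0.00000000e+00,  0.00000000e+00,  0.00000000e+00,
         1.00000000e+00]])}
18.700000000000003
```

View pics/scene0.png

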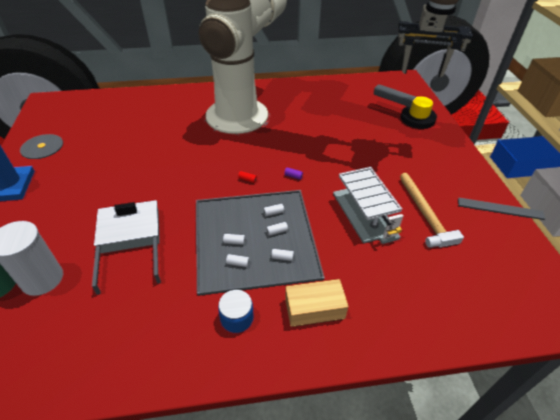

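View pics/top0.png

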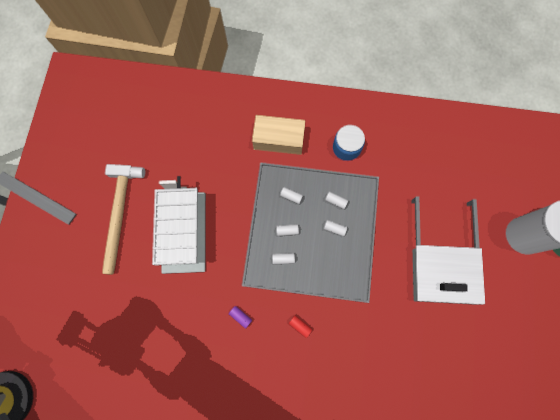

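View pics/wrist0.png

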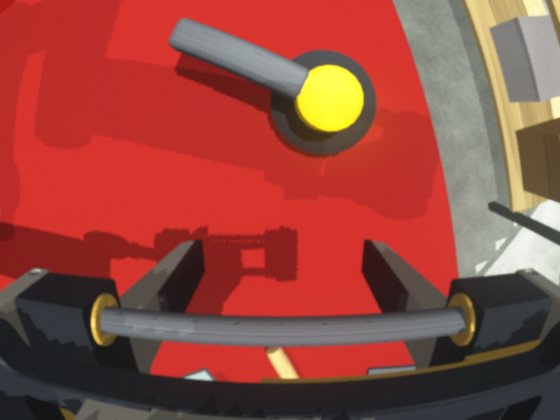

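```bash
cat >> h.py <<'E'
def ci(n):
    c=viewer.camera_info(n); return c['intrinsics'],np.array(c['origin']),R.from_rotvec(c['orientation']).as_matrix()
def ray(n,u,v):
    K,o,M=ci(n); return o, M@np.array([(u-K[0,2])/K[0,0],(v-K[1,2])/K[1,1],1.])
def onz(n,u,v,z):
    o,d=ray(n,u,v); return o+d*(z-o[2])/d[2]
def proj(n,p):
    K,o,M=ci(n); c=M.T@(np.asarray(p,float)-o); return K[:2,:2]@(c[:2]/c[2])+K[:2,2]
def fk_T():
    s=ctrl.state(); return np.array(s['tcp_pos']),R.from_rotvec(s['orientation']).as_matrix(),s
def wpix(us,T):  # wrist ray(s) world
    c=viewer.camera_info('wrist');K=c['intrinsics'];m=np.array(c['mount'])
    d=np.array([us[0]-K[0,2],us[1]-K[1,2]]);r=np.hypot(*d);th=r/K[0,0]
    v=np.array([*(d/max(r,1e-9)*np.sin(th)),np.cos(th)])
    p,M=T[0],T[1]
    return p+M@m[:3,3], M@(m[:3,:3]@v)
def wproj(pt,T):
    c=viewer.camera_info('wrist');K=c['intrinsics'];m=np.array(c['mount'])
    q=T[1].T@(np.asarray(pt,float)-T[0]); q=m[:3,:3].T@(q-m[:3,3])
    r=np.hypot(q[0],q[1]);th=np.arctan2(r,q[2]); return q[:2]/r*th*K[0,0]+K[:2,2]
def wz(us,T,z):
    o,d=wpix(us,T); return o+d*(z-o[2])/d[2]
E
python3 - <<'E'
from h import *
im=cv2.imread('pics/top0.png'); s=cv2.imread('pics/scene0.png')
g=im.min(2)
m=np.zeros_like(g);m[165:298,248:376]=(g[165:298,248:376]>120)
n,l,st,c=cv2.connectedComponentsWithStats(m.astype(np.uint8))
for i in range(1,n):
    if st[i,4]<40: continue
    pts=np.argwhere(l==i)[:,::-1].astype(np.float32); r=cv2.minAreaRect(pts)
    mm=np.array([onz('top',*p,15)[:2] for p in pts],np.float32)
    e=np.linalg.svd(mm-mm.mean(0))[2][0] if 0 else np.linalg.eigh(np.cov(mm.T))[1][:,1]
    print(st[i,4],c[i].round(1),mm.mean(0).round(1),'axis deg',round(np.degrees(np.arctan2(e[1],e[0]))%180,1))
a=cv2.resize(s[160:250,320:410],None,fx=6,fy=6,interpolation=cv2.INTER_CUBIC);cv2.imwrite('pics/s_scale.png',a)
a=cv2.resize(im[170:285,140:215],None,fx=5,fy=5,interpolation=cv2.INTER_CUBIC);cv2.imwrite('pics/t_scale.png',a)
a=cv2.resize(im[190:310,405:495],None,fx=5,fy=5,interpolation=cv2.INTER_CUBIC);cv2.imwrite('pics/t_box.png',a)
for p in [(180,208),(160,250),(450,270),(310,230)]: print(p,onz('top',*p,40).round())
E
```

```text
Traceback (most recent call last):
  File "h.py", line 11, in onz
    o,d=ray(n,u,v); return o+d*(z-o[2])/d[2]
        ~~~^^^^^^^
  File "h.py", line 9, in ray
    K,o,M=ci(n); return o, M@np.array([(u-K[0,2])/K[0,0],(v-K[1,2])/K[1,1],1.])
          ~~^^^
  File "h.py", line 7, in ci
    c=viewer.camera_info(n); return c['intrinsics'],np.array(c['origin']),R.from_rotvec(c['orientation']).as_matrix()
ValueError: time passes only in moves, steps and waits
```

```bash
python3 - <<'E'
s=open('h.py').read()
s=s.replace("viewer.camera_info(","caminfo(")
s=s.replace("def snap","import functools\n@functools.lru_cache(None)\ndef caminfo(n): return viewer.camera_info(n)\ndef snap",1)
open('h.py','w').write(s)
E
cat > meas.py <<'E'
from h import *
def rollers(im,box=(248,165,376,298),thr=120,off=(0,0)):
    x0,y0,x1,y1=box
    g=im.min(2); m=np.zeros_like(g);m[y0:y1,x0:x1]=(g[y0:y1,x0:x1]>thr)
    n,l,st,c=cv2.connectedComponentsWithStats(m.astype(np.uint8)); out=[]
    for i in range(1,n):
        if st[i,4]<40: continue
        pts=np.argwhere(l==i)[:,::-1].astype(np.float32)
        mm=np.array([onz('top',*p,15)[:2] for p in pts],np.float32)
        e=np.linalg.eigh(np.cov(mm.T))[1][:,1]
        print(st[i,4],c[i].round(1),mm.mean(0).round(1),'axis deg',round(np.degrees(np.arctan2(e[1],e[0]))%180,1))
E
python3 - <<'E'
from meas import *
im=cv2.imread('pics/top0.png'); s=cv2.imread('pics/scene0.png')
rollers(im)
a=cv2.resize(s[160:250,320:410],None,fx=6,fy=6,interpolation=cv2.INTER_CUBIC);cv2.imwrite('pics/s_scale.png',a)
a=cv2.resize(im[170:285,140:215],None,fx=5,fy=5,interpolation=cv2.INTER_CUBIC);cv2.imwrite('pics/t_scale.png',a)
a=cv2.resize(im[190:310,405:495],None,fx=5,fy=5,interpolation=cv2.INTER_CUBIC);cv2.imwrite('pics/t_box.png',a)
for p in [(180,208),(160,250),(450,270),(310,230)]: print(p,onz('top',*p,40).round())
E
```

```text
14048 [311.9 233.3] [551.9   6.3] axis deg 178.7
41 [249.9 235.4] [525.5 148.3] axis deg 1.0
59 [370.2 273.2] [ 477.7 -136.4] axis deg 0.7
(180, 208) [562. 315.  40.]
(160, 250) [460. 340.  40.]
(450, 270) [ 506. -305.   40.]
(310, 230) [553.  12.  40.]
```

View pics/s_scale.png

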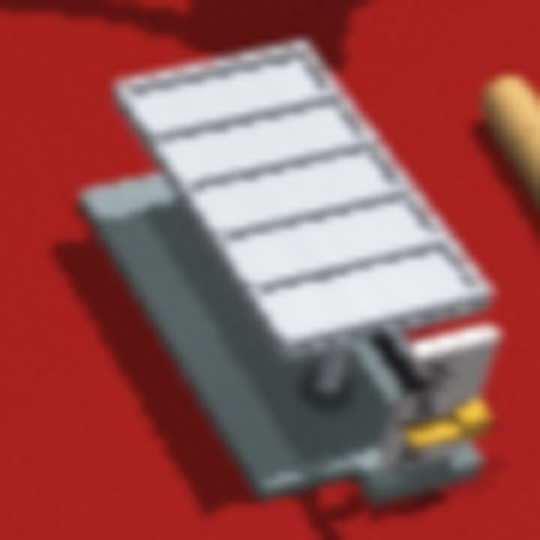

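View pics/t_scale.png

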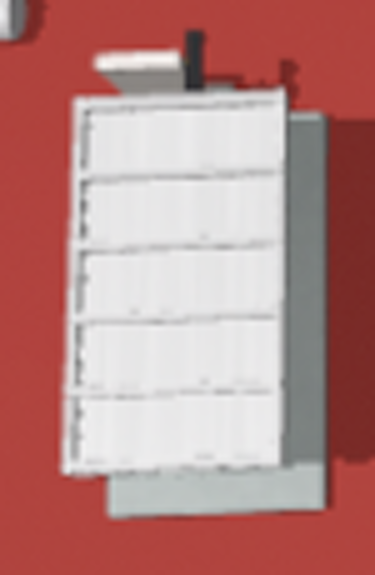

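View pics/t_box.png

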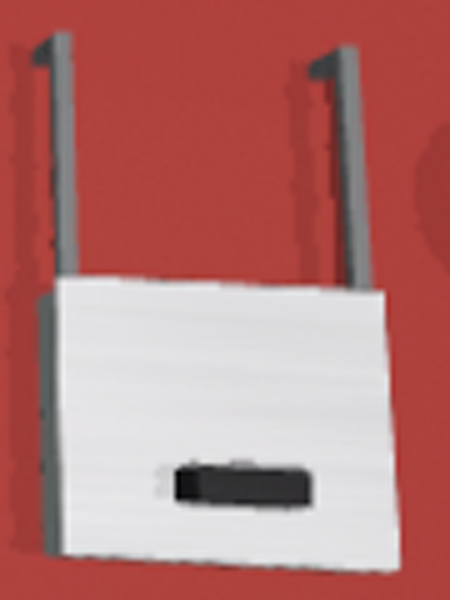

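Run:
```python
from meas import *
im=cv2.imread('pics/top0.png'); s=cv2.imread('pics/scene0.png')
rollers(im,thr=170)
def quad(pix,z):
    P=np.array([onz('top',*p,z)[:2] for p in pix]);c=P.mean(0)
    print('centre',c.round(1),'sides',[np.linalg.norm(P[i]-P[(i+1)%4]).round(1) for i in range(4)],
     'dirs',[np.degrees(np.arctan2(*(P[(i+1)%4]-P[i])[::-1])).round(1) for i in range(4)]);print(P.round(1).tolist())
f=lambda x0,y0,l:[(x0+a/5,y0+b/5) for a,b in l]
quad(f(140,170,[(75,97),(285,90),(280,467),(62,475)]),85)
quad(f(140,170,[(107,517),(325,512),(325,113),(107,113)]),10)
quad(f(405,190,[(57,277),(383,292),(400,570),(62,553)]),37)
for z in (37,65): quad(f(405,190,[(175,467),(310,468),(310,507),(175,500)]),z)
# pointer: tip two view
def tri(pt,ps):
    o1,d1=ray('top',*pt);o2,d2=ray('scene',*ps)
    A=np.array([d1,-d2]).T;t=np.linalg.lstsq(A,o2-o1,rcond=None)[0];a=o1+d1*t[0];b=o2+d2*t[1];print('tri',((a+b)/2).round(1),np.linalg.norm(a-b).round(1))
tri((140+195/5,170+32/5),(320+415/6,160+385/6))
for x in (0,): print(proj('scene',(605,300,80)),)
```

```text
175 [290.9 194.9] [635.6  66.9] axis deg 72.8
180 [336.3 199.7] [638.8 -41.4] axis deg 70.0
185 [335.3 227.7] [571.1 -46.3] axis deg 77.2
185 [287.1 229.5] [551.3  64.5] axis deg 102.6
195 [283.  258.1] [483.7  64.6] axis deg 98.7
centre [512.7 304.2] sides [np.float64(92.8), np.float64(166.4), np.float64(92.2), np.float64(166.7)] dirs [np.float64(-80.1), np.float64(-170.0), np.float64(100.1), np.float64(10.3)]
[[586.6, 364.6], [602.6, 273.2], [438.8, 244.2], [422.6, 335.0]]
centre [512.8 305.2] sides [np.float64(100.0), np.float64(190.4), np.float64(104.9), np.float64(193.1)] dirs [np.float64(-80.7), np.float64(10.5), np.float64(97.9), np.float64(-168.1)]
[[410.7, 335.9], [426.9, 237.2], [614.1, 272.0], [599.6, 375.8]]
centre [ 497.4 -306.7] sides [np.float64(145.7), np.float64(121.9), np.float64(146.4), np.float64(121.6)] dirs [np.float64(-84.7), np.float64(-175.0), np.float64(95.2), np.float64(4.6)]
[[551.4, -229.1], [564.9, -374.1], [443.4, -384.7], [430.1, -239.0]]
centre [ 470.2 -315.5] sides [np.float64(59.2), np.float64(17.0), np.float64(58.8), np.float64(14.3)] dirs [np.float64(-82.4), np.float64(-178.0), np.float64(95.1), np.float64(2.9)]
[[474.1, -285.8], [482.0, -344.5], [465.0, -345.1], [459.8, -286.5]]
centre [ 467.3 -303.9] sides [np.float64(57.4), np.float64(16.4), np.float64(57.0), np.float64(13.9)] dirs [np.float64(-82.4), np.float64(-178.0), np.float64(95.1), np.float64(2.9)]
[[471.1, -275.2], [478.7, -332.0], [462.3, -332.6], [457.2, -275.9]]
tri [626.8 322.   74.5] 1.4
[377.51308388 216.87972895]
```

Run:
```python
from h import *
s=cv2.imread('pics/scene0.png')
hsv=cv2.cvtColor(s,cv2.COLOR_BGR2HSV)[215:250,375:410]
m=(hsv[...,0]>15)&(hsv[...,0]<35)&(hsv[...,1]>120)
p=np.argwhere(m)[:,::-1]+[375,215];print(p.min(0),p.max(0),p.mean(0),len(p))
a=np.radians(10.2);ex=np.array([np.cos(a),np.sin(a),0]);C=np.array([512.7,304.2,0])
def onx(u,v,X):
    o,d=ray('scene',u,v);t=(X-(o-C)@ex)/(d@ex);q=o+d*t;return q.round(1),round(float((q-C)@np.array([-ex[1],ex[0],0])),1)
for X in (102,106,110,115): print(X,[onx(u,v,X) for u,v in [p.mean(0),(388.6,232.7),(400,229)]],'pointer',onx(320+415/6,160+385/6,X))
b=cv2.resize(s[210:245,370:410],None,fx=16,fy=16,interpolation=cv2.INTER_NEAREST);cv2.imwrite('pics/mk.png',b)
```

```text
[388 227] [400 234] [394.38983051 230.57627119] 59
102 [(array([607.5, 353.3,  25.2]), 31.5), (array([610.3, 337.9,  22.6]), 15.8), (array([604.7, 368.8,  25.7]), 47.2)] pointer (array([611.4, 331.8,  56.4]), 9.7)
106 [(array([612.1, 350.5,  30.8]), 27.9), (array([614.8, 335.2,  28.2]), 12.4), (array([609.3, 365.8,  31.3]), 43.5)] pointer (array([615.9, 329.2,  61.8]), 6.3)
110 [(array([616.7, 347.6,  36.4]), 24.3), (array([619.4, 332.4,  33.8]), 8.9), (array([613.9, 362.9,  36.9]), 39.8)] pointer (array([620.5, 326.5,  67.1]), 2.9)
115 [(array([622.4, 344.1,  43.4]), 19.9), (array([625.1, 329.1,  40.9]), 4.6), (array([619.6, 359.2,  43.9]), 35.2)] pointer (array([626.1, 323.2,  73.8]), -1.4)
```

View pics/mk.png

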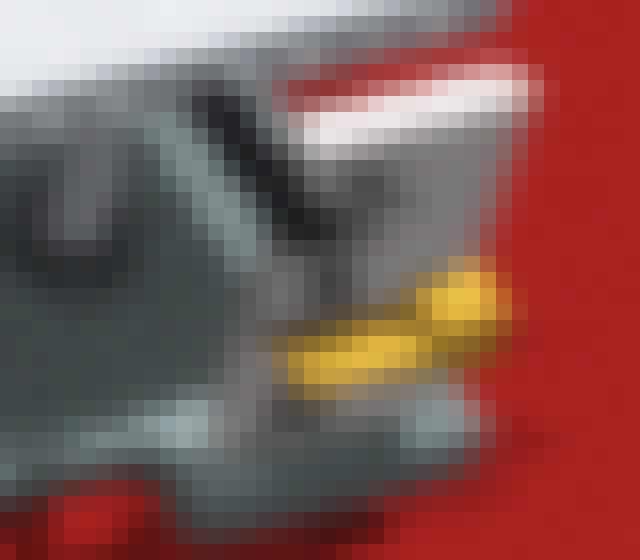

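```bash
cat >> h.py <<'E'
def psi_of(M): return np.degrees(np.arctan2(M[1,0],M[0,0]))
def Rdown(psi):
    c,s=np.cos(np.radians(psi)),np.sin(np.radians(psi))
    return np.array([[c,0,-s],[s,0,c],[0,-1,0]])
def plan(p,psi,step=36,astep=6.5):
    """prints rows tx ty tz (m) and turn, from measured pose"""
    p0,M,s=fk_T(); p=np.array(p,float); Rt=Rdown(psi)
    rv=R.from_matrix(M.T@Rt).as_rotvec()
    n=int(np.ceil(max(np.linalg.norm(p-p0)/step,np.degrees(np.linalg.norm(rv))/astep,1)))
    Mi=M.copy(); print('at',p0.round(1),'psi',round(psi_of(M),2),'q',s['qpos'].round(2),'t',round(s['time_s'],2),'gap',round(s['finger_gap'],1),'F',s['contact_force'].round(1))
    print('turn total',rv.round(4),'n',n)
    for i in range(n):
        t=Mi.T@(p-p0)/n/1000
        print('[%s]'%','.join('%g'%round(x,4) for x in [*t,*(rv/n)]),end='')
        print()
        Mi=Mi@R.from_rotvec(rv/n).as_matrix()
E
python3 - <<'E'
from h import *
plan((551.3,64.5,120),102.6)
print(fk_T()[1].round(3))
E
```

```text
at [181.1 545.2 213.9] psi 71.62 q [ 1.04  0.16  1.6   0.    1.39 -0.21] t 0.15 gap 92.4 F [0.2 0.1 0.1]
turn total [-0.0007 -0.5406 -0.0013] n 18
[-0.0189,0.0052,-0.0279,-0,-0.03,-0.0001]
[-0.0197,0.0052,-0.0274,-0,-0.03,-0.0001]
[-0.0205,0.0052,-0.0268,-0,-0.03,-0.0001]
[-0.0213,0.0052,-0.0261,-0,-0.03,-0.0001]
[-0.0221,0.0052,-0.0255,-0,-0.03,-0.0001]
[-0.0228,0.0052,-0.0248,-0,-0.03,-0.0001]
[-0.0236,0.0052,-0.0241,-0,-0.03,-0.0001]
[-0.0243,0.0052,-0.0234,-0,-0.03,-0.0001]
[-0.025,0.0052,-0.0227,-0,-0.03,-0.0001]
[-0.0256,0.0052,-0.0219,-0,-0.03,-0.0001]
[-0.0263,0.0052,-0.0211,-0,-0.03,-0.0001]
[-0.0269,0.0052,-0.0203,-0,-0.03,-0.0001]
[-0.0275,0.0052,-0.0195,-0,-0.03,-0.0001]
[-0.0281,0.0052,-0.0187,-0,-0.03,-0.0001]
[-0.0286,0.0052,-0.0178,-0,-0.03,-0.0001]
[-0.0291,0.0052,-0.0169,-0,-0.03,-0.0001]
[-0.0296,0.0052,-0.0161,-0,-0.03,-0.0001]
[-0.0301,0.0052,-0.0152,-0,-0.03,-0.0001]
[[ 0.315 -0.001 -0.949]
 [ 0.949 -0.001  0.315]
 [-0.001 -1.     0.   ]]
```

```bash
cat > p.py <<'E'
from h import *
import sys
def plan2(p,psi,step=38):
    p0,M,s=fk_T(); p=np.array(p,float); Rt=Rdown(psi)
    rv=R.from_matrix(M.T@Rt).as_rotvec(); na=int(np.ceil(abs(rv).max()/0.122))
    d=Rt.T@(p-p0)/1000; n=int(np.ceil(np.linalg.norm(d)*1000/step))
    print('at',p0.round(1),'psi',round(psi_of(M),2),'t',round(s['time_s'],2),'gap',round(s['finger_gap'],1),'F',s['contact_force'].round(1))
    print('turn',rv.round(4),'->',na,'x',(rv/max(na,1)).round(3)); print('shift',d.round(4),'->',n,'x',(d/max(n,1)).round(4))
if __name__=='__main__':
    a=[float(x) for x in sys.argv[1:]]; plan2(a[:3],a[3])
E
python3 p.py 551.3 64.5 120 102.6
python3 -c "
import cv2
im=cv2.imread('pics/top0.png')[165:340,230:385];cv2.imwrite('pics/c.png',cv2.resize(im,None,fx=3.4,fy=3.4,interpolation=2))"
```

```text
at [181.1 545.2 213.9] psi 71.62 t 0.15 gap 92.4 F [0.2 0.1 0.1]
turn [-0.0007 -0.5406 -0.0013] -> 5 x [-0.    -0.108 -0.   ]
shift [-0.5499  0.0939 -0.2565] -> 17 x [-0.0323  0.0055 -0.0151]
```

View pics/c.png

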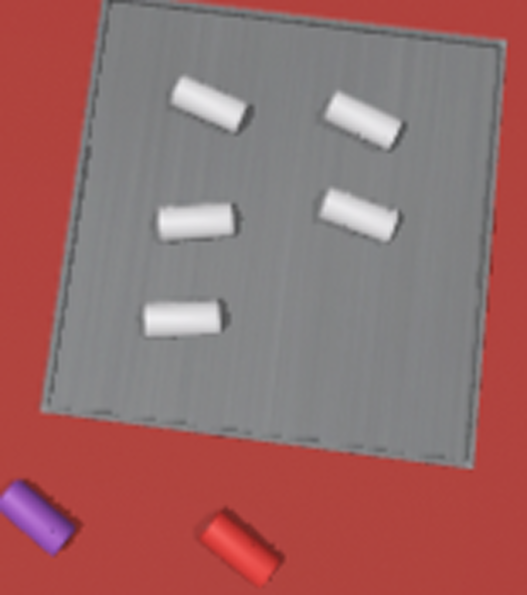

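Candidates (top view): five white rollers at (291,196), (337,200), (287,230), (336,228) and (284,259). The look-alikes are purple (240,317) and red (301,325), both outside the tray. The crop confirms five steel rollers in the tray. I'll take (287,230) first.

Request:
{"method": "send_rows", "body": {"rows": [[0,0,0,0,-0.108,0,0.08],[0,0,0,0,-0.108,0,0.08],[0,0,0,0,-0.108,0,0.08],[0,0,0,0,-0.108,0,0.08],[0,0,0,0,-0.108,0,0.08]], "newtons": 25}}

```text
time_s: 0.57
tcp_pos: [181.2, 545.4, 214.2]
orientation: [-1.095, -1.372, 1.373]
contact_force: [-0.1, -0.4, 0.6]
finger_gap: 79.7
```

Request:
{"method": "send_rows", "body": {"rows": [[-0.0325,0.005,-0.015,0,0,0,0.08],[-0.0325,0.005,-0.015,0,0,0,0.08],[-0.0325,0.005,-0.015,0,0,0,0.08],[-0.0325,0.005,-0.015,0,0,0,0.08],[-0.0325,0.005,-0.015,0,0,0,0.08]]}}

```text
time_s: 0.98
tcp_pos: [290.3, 401.9, 189.1]
orientation: [-1.097, -1.369, 1.37]
contact_force: [0.5, -0.2, -0.1]
finger_gap: 79.8
```

Request:
{"method": "send_rows", "body": {"rows": [[-0.0325,0.005,-0.015,0,0,0,0.08],[-0.0325,0.005,-0.015,0,0,0,0.08],[-0.0325,0.005,-0.015,0,0,0,0.08],[-0.0325,0.005,-0.015,0,0,0,0.08],[-0.0325,0.005,-0.015,0,0,0,0.08]]}}

```text
time_s: 1.4
tcp_pos: [399.0, 259.4, 164.3]
orientation: [-1.097, -1.369, 1.369]
contact_force: [0.0, 0.2, -0.6]
finger_gap: 80.0
```

Request:
{"method": "send_rows", "body": {"rows": [[-0.0325,0.005,-0.015,0,0,0,0.08],[-0.0325,0.005,-0.015,0,0,0,0.08],[-0.0325,0.005,-0.015,0,0,0,0.08],[-0.0325,0.005,-0.015,0,0,0,0.08],[-0.0325,0.005,-0.015,0,0,0,0.08]]}}

```text
time_s: 1.82
tcp_pos: [507.6, 117.1, 139.2]
orientation: [-1.097, -1.368, 1.369]
contact_force: [0.6, 1.3, 0.4]
finger_gap: 79.8
```

```bash
python3 p.py 551.3 64.5 60 102.6
python3 - <<'E'
from meas import *
T=fk_T(); w=snap('wrist','w1.png')
t=snap('top','top1.png'); 
for p in [(551.3,64.5,15),(635.6,66.9,15),(638.8,-41.4,15)]: print(wproj(p,T))
E
```

```text
at [507.6 117.1 139.2] psi 102.54 t 1.82 gap 79.8 F [0.6 1.3 0.4]
turn [-0.0003 -0.001   0.0002] -> 1 x [-0.    -0.001  0.   ]
shift [-0.0609  0.0792 -0.0312] -> 3 x [-0.0203  0.0264 -0.0104]
[219.21969761 235.10487773]
[210.32045976 307.67382368]
[118.58267601 285.63864727]
```

View pics/w1.png

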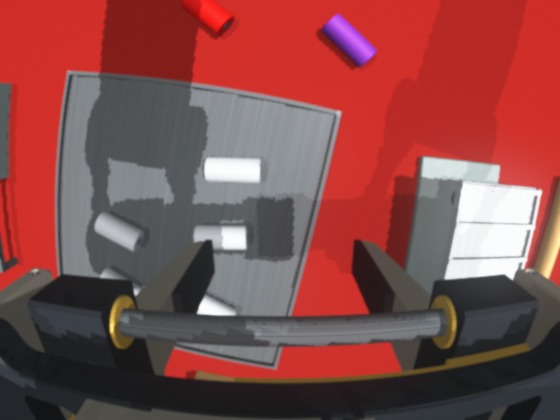

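Request:
{"method": "send_rows", "body": {"rows": [[-0.0203,0.0264,-0.0104,0,0,0,0.08],[-0.0203,0.0264,-0.0104,0,0,0,0.08],[-0.0203,0.0264,-0.0104,0,0,0,0.08],[0,0.025,0,0,0,0,0.08],[0,0.026,0,0,0,0,0.08]]}}

```text
time_s: 2.33
tcp_pos: [551.0, 65.9, 8.4]
orientation: [-1.098, -1.368, 1.368]
contact_force: [-0.1, 0.6, -1.1]
finger_gap: 80.0
```

Request:
{"method": "send_rows", "body": {"rows": [[0,0,0,0,0,0,0.044],[0,0,0,0,0,0,0.044],[0,0,0,0,0,0,0.044],[0,0,0,0,0,0,0.044]]}}

```text
time_s: 2.67
tcp_pos: [551.6, 66.5, 11.2]
orientation: [-1.099, -1.371, 1.368]
contact_force: [0.1, 0.1, 0.5]
finger_gap: 55.7
```

Request:
{"method": "send_rows", "body": {"rows": [[0,0,0,0,0,0,0.044],[0,-0.02,0,0,0,0,0.044],[0,-0.03,0,0,0,0,0.044],[0,-0.03,0,0,0,0,0.044]]}}

```text
time_s: 3.0
tcp_pos: [549.4, 66.4, 90.0]
orientation: [-1.095, -1.368, 1.37]
contact_force: [0.7, 0.2, -1.2]
finger_gap: 49.7
```

```bash
python3 p.py 512.7 304.2 135 100.2
python3 - <<'E'
from h import *
T=fk_T(); w=snap('wrist','w2.png')
cv2.imwrite('pics/w2c.png',w[150:350,130:430])
a=np.radians(10.2)
for X in (-64,-32,0,32,64): print(X,(np.array([512.7,304.2])+X*np.array([np.cos(a),np.sin(a)])).round(1))
E
```

```text
at [549.4  66.4  90. ] psi 102.57 t 3.0 gap 49.7 F [ 0.7  0.2 -1.2]
turn [-0.0021  0.0414  0.0007] -> 1 x [-0.002  0.041  0.001]
shift [ 0.2405 -0.045  -0.006 ] -> 7 x [ 0.0344 -0.0064 -0.0009]
-64 [449.7 292.9]
-32 [481.2 298.5]
0 [512.7 304.2]
32 [544.2 309.9]
64 [575.7 315.5]
```

View pics/w2c.png

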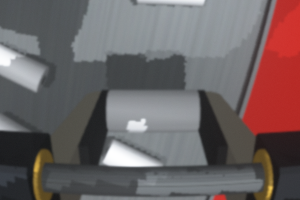

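The roller is held square between the pads. Moving to pan slot 0.

Request:
{"method": "send_rows", "body": {"rows": [[0,-0.03,0,0,0.041,0,0.044],[0.03,-0.015,-0.001,0,0,0,0.044],[0.035,0,-0.001,0,0,0,0.044],[0.035,0,-0.001,0,0,0,0.044],[0.035,0,-0.001,0,0,0,0.044]]}}

```text
time_s: 3.47
tcp_pos: [530.5, 201.2, 135.6]
orientation: [-1.121, -1.34, 1.338]
contact_force: [1.3, 0.5, -1.4]
finger_gap: 50.1
```

Request:
{"method": "send_rows", "body": {"rows": [[0.035,0,-0.001,0,0,0,0.044],[0.035,0,-0.001,0,0,0,0.044],[0.025,0,0,0,0,0,0.044],[0.0105,0,0,0,0,0,0.044],[0,0,0,0,0,0,0.044]]}}

```text
time_s: 3.88
tcp_pos: [513.1, 305.9, 134.7]
orientation: [-1.118, -1.342, 1.341]
contact_force: [0.1, -0.8, -1.7]
finger_gap: 49.8
```

```bash
python3 p.py 512.7 304.2 96 100.2
python3 - <<'E'
from h import *
T=fk_T(); w=snap('wrist','w3.png')
a=np.radians(10.2);ex=np.array([np.cos(a),np.sin(a),0]);ey=np.array([-ex[1],ex[0],0]);C=np.array([512.7,304.2,0])
for X in (-80,-48,-16,16,48):
  for Y in (-45,45): cv2.circle(w,tuple(int(round(v)) for v in wproj(C+ex*X+ey*Y+[0,0,85.5],T)),2,(0,255,0),-1)
cv2.imwrite('pics/w3c.png',w)
E
```

```text
at [513.1 305.9 134.7] psi 100.4 t 3.88 gap 49.8 F [ 0.1 -0.8 -1.7]
turn [0.0004 0.0035 0.0004] -> 1 x [0.    0.003 0.   ]
shift [-0.0016  0.0387  0.0007] -> 2 x [-0.0008  0.0193  0.0003]
```

View pics/w3c.png

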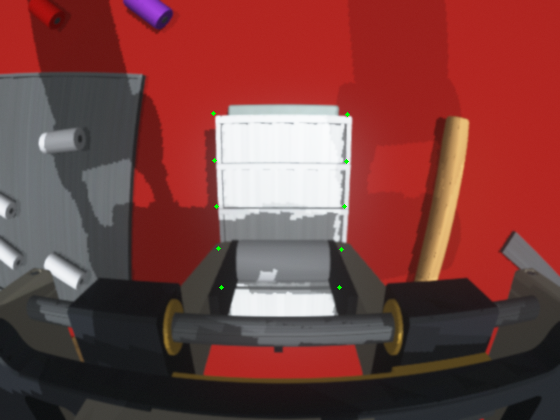

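Request:
{"method": "send_rows", "body": {"rows": [[0,0.02,0,0,0,0,0.044],[0,0.018,0,0,0,0,0.044],[0,0.008,0,0,0,0,0.044],[0,0,0,0,0,0,0.044],[0,0,0,0,0,0,0.044]]}}

```text
time_s: 4.35
tcp_pos: [514.2, 302.7, 88.5]
orientation: [-1.12, -1.338, 1.339]
contact_force: [-0.4, -0.7, -0.9]
finger_gap: 49.7
```

Run:
```python
from h import *
print(ctrl.state()['tcp_pos'],ctrl.state()['contact_force']); w=snap('wrist','w4.png');cv2.imwrite('pics/w4c.png',cv2.resize(w[80:330,180:390],None,fx=2.8,fy=2.4))
```

```text
[514.15189453 302.73276191  88.46246274] [-0.38408446 -0.7304754  -0.901355  ]
```

View pics/w4c.png

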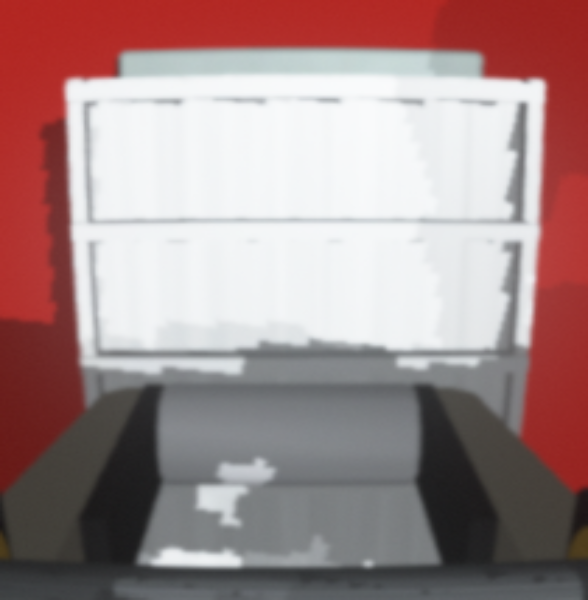

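Request:
{"method": "send_rows", "body": {"rows": [[0,0,0,0,0,0,0.06],[0,0,0,0,0,0,0.06],[0,0,0,0,0,0,0.06],[0,-0.02,0,0,0,0,0.06],[0,-0.035,0,0,0,0,0.08]]}}

```text
time_s: 4.82
tcp_pos: [511.0, 302.8, 140.1]
orientation: [-1.115, -1.332, 1.345]
contact_force: [0.4, -0.3, 0.2]
finger_gap: 64.8
```

```bash
python3 - <<'E'
from meas import *
print(ctrl.state()['tcp_pos'],ctrl.state()['contact_force']); w=snap('wrist','w5.png')
s=snap('scene','s5.png');t=snap('top','t5.png')
a=cv2.resize(s[155:250,315:410],(480,480));b=cv2.resize(w[60:360,130:430],(480,480));cv2.imwrite('pics/w5c.png',np.hstack([a,b])[:, :800])
rollers(t,thr=130) if 0 else rollers(t,thr=170)
E
python3 p.py 483.7 64.6 130 98.7
```

```text
[511.01098325 302.78327196 140.12674776] [ 0.3845229  -0.25187956  0.15599817]
167 [290.7 194.8] [635.8  67.3] axis deg 71.9
176 [336.4 199.8] [638.5 -41.7] axis deg 70.7
177 [335.2 227.6] [571.2 -46. ] axis deg 76.4
at [516.5 304.8 147.5] psi 100.23 t 4.97 gap 76.8 F [ 0.2  0.9 -0.2]
turn [0.0079 0.0266 0.0012] -> 1 x [0.008 0.027 0.001]
shift [-0.2325  0.0175  0.0688] -> 7 x [-0.0332  0.0025  0.0098]
```

View pics/w5c.png

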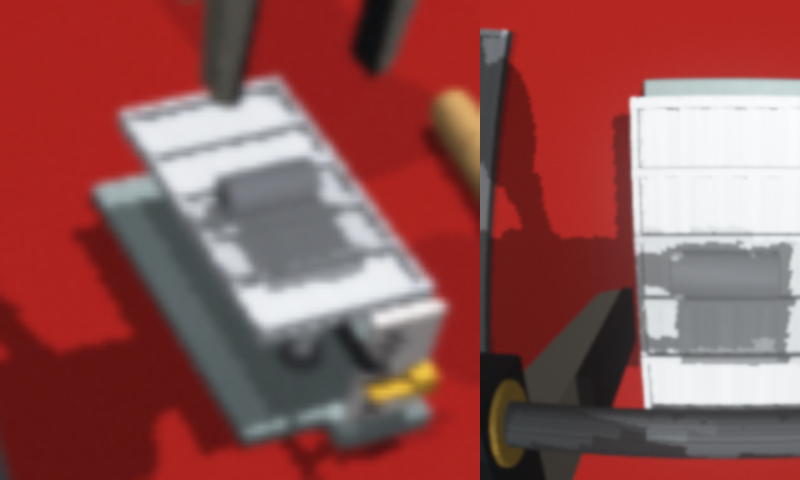

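View pics/t5.png

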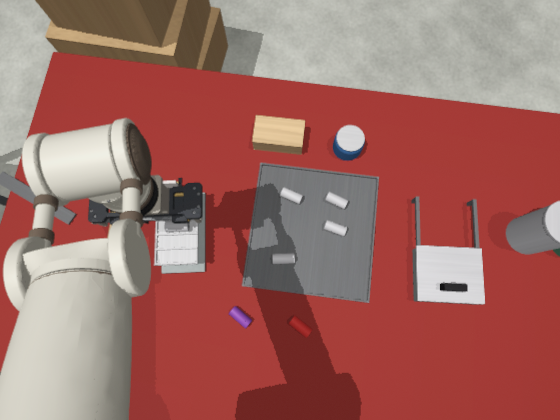

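First roller lies in the middle slot and the pan has sunk. Next is the roller at (284,259).

Request:
{"method": "send_rows", "body": {"rows": [[0,0,0,0,0.027,0,0.08],[-0.033,0,0.01,0,0,0,0.08],[-0.0335,0,0.01,0,0,0,0.08],[-0.0335,0,0.01,0,0,0,0.08],[-0.0335,0,0.01,0,0,0,0.08]]}}

```text
time_s: 5.38
tcp_pos: [493.4, 164.6, 142.4]
orientation: [-1.132, -1.319, 1.321]
contact_force: [0.1, 0.1, 0.0]
finger_gap: 79.9
```

Request:
{"method": "send_rows", "body": {"rows": [[-0.0335,0,0.01,0,0,0,0.08],[-0.0335,0.01,0.01,0,0,0,0.08],[-0.032,0.025,0.009,0,0,0,0.08],[0,0.035,0,0,0,0,0.08],[0,0,0,0,0,0,0.08]]}}

```text
time_s: 5.8
tcp_pos: [475.2, 62.7, 67.2]
orientation: [-1.125, -1.309, 1.321]
contact_force: [-1.4, 0.8, -2.1]
finger_gap: 80.1
```

```bash
python3 p.py 483.7 64.6 9 98.7
python3 - <<'E'
from h import *
T=fk_T(); w=snap('wrist','w6.png')
e=np.array([np.cos(np.radians(98.7)),np.sin(np.radians(98.7)),0])
for k in (-25,25): cv2.circle(w,tuple(int(round(v)) for v in wproj(np.array([483.7,64.6,15])+e*k,T)),3,(0,255,0),-1)
cv2.imwrite('pics/w6c.png',w)
E
```

```text
at [475.2  62.7  67.2] psi 98.47 t 5.8 gap 80.1 F [-1.4  0.8 -2.1]
turn [-0.0116 -0.004   0.0033] -> 1 x [-0.012 -0.004  0.003]
shift [ 0.0006  0.0582 -0.0087] -> 2 x [ 0.0003  0.0291 -0.0044]
```

View pics/w6c.png

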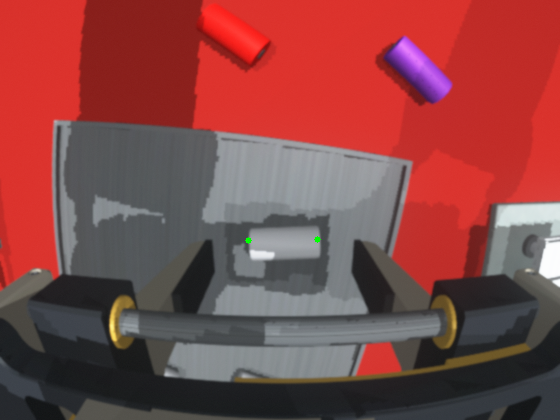

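Request:
{"method": "send_rows", "body": {"rows": [[0,0.0,-0.005,0,0,0,0.08],[0,0.02,0,0,0,0,0.08],[0,0.02,0,0,0,0,0.08],[0,0,0,0,0,0,0.08]]}}

```text
time_s: 6.18
tcp_pos: [485.0, 65.5, 32.4]
orientation: [-1.131, -1.319, 1.322]
contact_force: [-1.3, -0.5, -1.0]
finger_gap: 80.1
```

```bash
python3 p.py 483.7 64.6 9 98.7; python3 p.py 483.7 64.6 9 98.7
```

```text
at [485.   65.5  32.4] psi 98.77 t 6.18 gap 80.1 F [-1.3 -0.5 -1. ]
turn [-0.0024  0.0013  0.0008] -> 1 x [-0.002  0.001  0.001]
shift [-0.0007  0.0234  0.0014] -> 1 x [-0.0007  0.0234  0.0014]
at [485.   65.5  32.4] psi 98.77 t 6.18 gap 80.1 F [-1.3 -0.5 -1. ]
turn [-0.0024  0.0013  0.0008] -> 1 x [-0.002  0.001  0.001]
shift [-0.0007  0.0234  0.0014] -> 1 x [-0.0007  0.0234  0.0014]
```

Request:
{"method": "send_rows", "body": {"rows": [[0,0.023,0.001,0,0,0,0.08],[0,0,0,0,0,0,0.044],[0,0,0,0,0,0,0.044],[0,0,0,0,0,0,0.044],[0,0,0,0,0,0,0.044]]}}

```text
time_s: 6.6
tcp_pos: [486.2, 64.3, 12.2]
orientation: [-1.136, -1.322, 1.319]
contact_force: [-0.5, 0.4, -0.3]
finger_gap: 55.3
```

Request:
{"method": "send_rows", "body": {"rows": [[0,0,0,0,0,0,0.044],[0,0,0,0,0,0,0.044],[0,-0.025,0,0,0,0,0.044],[0,-0.04,0,0,0,0,0.044],[0,-0.04,0,0,0,0,0.044]]}}

```text
time_s: 7.02
tcp_pos: [482.8, 64.3, 115.4]
orientation: [-1.13, -1.317, 1.321]
contact_force: [1.3, 0.8, -1.0]
finger_gap: 50.1
```

```bash
python3 p.py 449.7 293.9 130 100.2; python3 p.py 575.7 316.5 130 100.2
```

```text
at [482.8  64.3 115.4] psi 98.66 t 7.02 gap 50.1 F [ 1.3  0.8 -1. ]
turn [-0.0041 -0.0269  0.001 ] -> 1 x [-0.004 -0.027  0.001]
shift [ 0.2318 -0.0146 -0.0081] -> 7 x [ 0.0331 -0.0021 -0.0012]
at [482.8  64.3 115.4] psi 98.66 t 7.02 gap 50.1 F [ 1.3  0.8 -1. ]
turn [-0.0041 -0.0269  0.001 ] -> 1 x [-0.004 -0.027  0.001]
shift [ 0.2318 -0.0146 -0.1361] -> 8 x [ 0.029  -0.0018 -0.017 ]
```

Request:
{"method": "send_rows", "body": {"rows": [[0,-0.02,0,0,-0.027,0,0.044],[0.03,0,-0.001,0,0,0,0.044],[0.035,0,-0.001,0,0,0,0.044],[0.035,0,-0.002,0,0,0,0.044],[0.035,0,-0.002,0,0,0,0.044]]}}

```text
time_s: 7.43
tcp_pos: [466.1, 199.2, 135.7]
orientation: [-1.12, -1.339, 1.339]
contact_force: [1.2, 0.6, -1.7]
finger_gap: 49.6
```

Request:
{"method": "send_rows", "body": {"rows": [[0.035,0,-0.001,0,0,0,0.044],[0.035,0,-0.001,0,0,0,0.044],[0.025,0,0,0,0,0,0.044],[0,0,0,0,0,0,0.044],[0,0,0,0,0,0,0.044]]}}

```text
time_s: 7.85
tcp_pos: [451.1, 292.6, 135.2]
orientation: [-1.118, -1.34, 1.342]
contact_force: [0.8, -0.8, -2.0]
finger_gap: 50.2
```

```bash
python3 p.py 450.7 293.9 76 100.2
python3 - <<'E'
from h import *
T=fk_T(); w=snap('wrist','w7.png');cv2.imwrite('pics/w7c.png',cv2.resize(w[80:360,150:420],None,fx=2.1,fy=2.1))
E
```

```text
at [451.1 292.6 135.2] psi 100.36 t 7.85 gap 50.2 F [ 0.8 -0.8 -2. ]
turn [-0.0007  0.0028 -0.0006] -> 1 x [-0.001  0.003 -0.001]
shift [0.0014 0.0592 0.0002] -> 2 x [0.0007 0.0296 0.0001]
```

View pics/w7c.png

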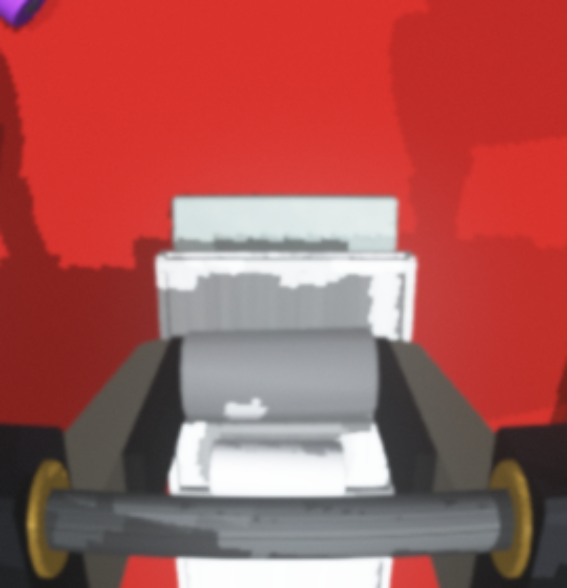

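Request:
{"method": "send_rows", "body": {"rows": [[0.001,0.025,0,0,0,0,0.044],[0,0.025,0,0,0,0,0.044],[0,0.009,0,0,0,0,0.044],[0,0,0,0,0,0,0.044],[0,0,0,0,0,0,0.044]]}}

```text
time_s: 8.32
tcp_pos: [451.7, 292.1, 76.5]
orientation: [-1.12, -1.337, 1.339]
contact_force: [0.3, -0.8, -1.3]
finger_gap: 49.6
```

Request:
{"method": "send_rows", "body": {"rows": [[0,0,0,0,0,0,0.06],[0,0,0,0,0,0,0.06],[0,0,0,0,0,0,0.06],[0,-0.025,0,0,0,0,0.06],[0,-0.04,0,0,0,0,0.08]]}}

```text
time_s: 8.73
tcp_pos: [448.6, 291.8, 138.7]
orientation: [-1.115, -1.332, 1.345]
contact_force: [1.0, 1.1, -0.4]
finger_gap: 64.6
```

```bash
python3 - <<'E'
from meas import *
print(ctrl.state()['tcp_pos'],ctrl.state()['contact_force']); w=snap('wrist','w8.png')
s=snap('scene','s8.png');t=snap('top','t8.png')
a=cv2.resize(s[155:250,315:410],(480,480));b=cv2.resize(w[60:360,200:400],(320,480));cv2.imwrite('pics/w8c.png',np.hstack([a,b]))
rollers(t,thr=170)
E
python3 p.py 551.2 -46 130 76.5
```

```text
[448.63177052 291.78290001 138.70145688] [ 1.00049286  1.09030341 -0.42528896]
167 [290.7 194.8] [635.8  67.3] axis deg 71.9
176 [336.4 199.8] [638.5 -41.7] axis deg 70.7
178 [335.2 227.6] [571.3 -46.1] axis deg 76.7
at [454.7 294.2 146. ] psi 100.22 t 8.88 gap 76.3 F [0.  0.1 0.1]
turn [0.0086 0.414  0.0034] -> 4 x [0.002 0.103 0.001]
shift [-0.3082  0.016  -0.1733] -> 10 x [-0.0308  0.0016 -0.0173]
```

View pics/w8c.png

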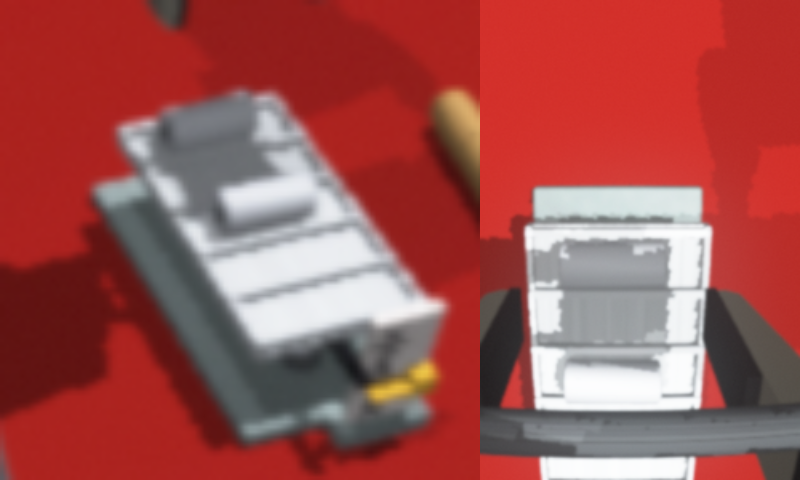

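View pics/t8.png

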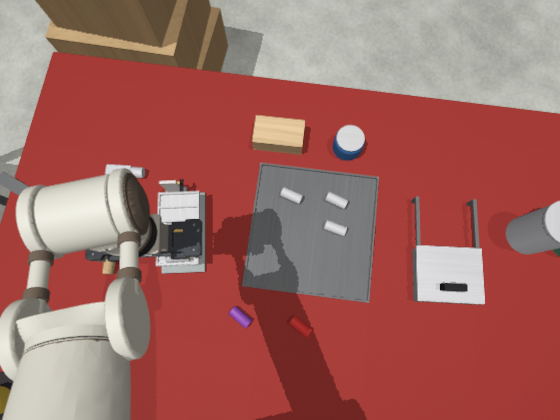

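Two rollers are in place, in slots 0 and -64. Next is the roller at (291,195).

```bash
python3 p.py 635.7 67.2 140 72
```

```text
at [454.7 294.2 146. ] psi 100.22 t 8.88 gap 76.3 F [0.  0.1 0.1]
turn [0.0085 0.4925 0.0037] -> 5 x [0.002 0.099 0.001]
shift [-0.1599  0.006  -0.2423] -> 8 x [-0.02    0.0008 -0.0303]
```

Request:
{"method": "send_rows", "body": {"rows": [[0,0,0,0,0.0985,0,0.08],[0,0,0,0,0.0985,0,0.08],[0,0,0,0,0.0985,0,0.08],[0,0,0,0,0.0985,0,0.08],[0,0,0,0,0.0985,0,0.08]]}}

```text
time_s: 9.3
tcp_pos: [451.1, 292.8, 140.7]
orientation: [-1.343, -0.97, 0.972]
contact_force: [0.1, -0.3, -0.1]
finger_gap: 79.8
```

Request:
{"method": "send_rows", "body": {"rows": [[-0.02,0,-0.03,0,0,0,0.08],[-0.02,0,-0.03,0,0,0,0.08],[-0.02,0,-0.03,0,0,0,0.08],[-0.02,0,-0.03,0,0,0,0.08],[-0.02,0,-0.03,0,0,0,0.08]]}}

```text
time_s: 9.72
tcp_pos: [563.7, 150.1, 140.7]
orientation: [-1.341, -0.974, 0.975]
contact_force: [-0.0, 1.1, 0.1]
finger_gap: 80.3
```

Request:
{"method": "send_rows", "body": {"rows": [[-0.02,0.01,-0.03,0,0,0,0.08],[-0.02,0.025,-0.03,0,0,0,0.08],[-0.02,0.025,-0.03,0,0,0,0.08],[0,0.02,0,0,0,0,0.08],[0,0,0,0,0,0,0.08]]}}

```text
time_s: 10.13
tcp_pos: [624.8, 68.0, 58.1]
orientation: [-1.336, -0.966, 0.978]
contact_force: [-1.3, -0.0, -0.6]
finger_gap: 80.0
```

Request:
{"method": "send_rows", "body": {"rows": [[0,0,0,0,0,0,0.08]]}}

```text
time_s: 10.22
tcp_pos: [626.4, 69.6, 62.1]
orientation: [-1.339, -0.971, 0.977]
contact_force: [0.5, 0.2, 0.8]
finger_gap: 80.1
```

```bash
python3 p.py 635.7 67.2 9 72
python3 - <<'E'
from h import *
T=fk_T(); w=snap('wrist','w9.png')
e=np.array([np.cos(np.radians(72)),np.sin(np.radians(72)),0])
for k in (-25,25): cv2.circle(w,tuple(int(round(v)) for v in wproj(np.array([635.7,67.2,15])+e*k,T)),3,(0,255,0),-1)
cv2.imwrite('pics/w9c.png',w)
E
```

```text
at [626.4  69.6  62.1] psi 71.97 t 10.22 gap 80.1 F [0.5 0.2 0.8]
turn [-0.0044 -0.0005 -0.0007] -> 1 x [-0.004 -0.    -0.001]
shift [ 0.0005  0.0531 -0.0096] -> 2 x [ 0.0003  0.0266 -0.0048]
```

View pics/w9c.png

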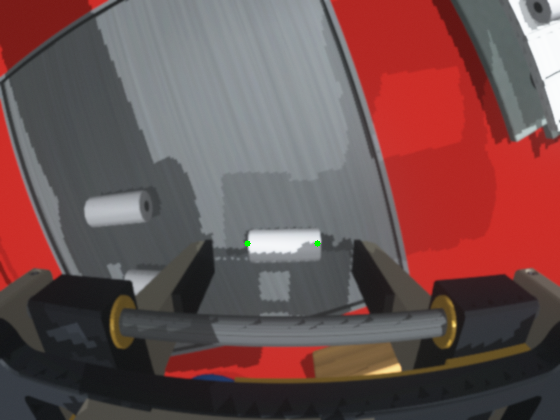

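Request:
{"method": "send_rows", "body": {"rows": [[0.001,0.02,-0.0065,0,0,0,0.08],[0,0.02,0,0,0,0,0.08],[0,0.013,0,0,0,0,0.08],[0,0,0,0,0,0,0.08],[0,0,0,0,0,0,0.044]]}}

```text
time_s: 10.68
tcp_pos: [634.3, 69.2, 11.4]
orientation: [-1.341, -0.975, 0.976]
contact_force: [-0.2, 0.6, -0.0]
finger_gap: 75.3
```

Request:
{"method": "send_rows", "body": {"rows": [[0,0,0,0,0,0,0.044],[0,0,0,0,0,0,0.044],[0,0,0,0,0,0,0.044],[0,0,0,0,0,0,0.044],[0,0,0,0,0,0,0.044]]}}

```text
time_s: 11.1
tcp_pos: [635.3, 68.3, 12.0]
orientation: [-1.343, -0.976, 0.974]
contact_force: [-0.8, 0.3, 4.5]
finger_gap: 49.5
```

Request:
{"method": "send_rows", "body": {"rows": [[0,0,0,0,0,0,0.044],[0,-0.025,0,0,0,0,0.044],[0,-0.035,0,0,0,0,0.044],[0,-0.04,0,0,0,0,0.044],[0,-0.025,0,0,0,0,0.044]]}}

```text
time_s: 11.52
tcp_pos: [635.5, 68.3, 139.2]
orientation: [-1.344, -0.977, 0.973]
contact_force: [0.9, -0.7, -0.6]
finger_gap: 49.8
```

```bash
python3 p.py 577 316 135 100.2
python3 - <<'E'
from h import *
T=fk_T(); w=snap('wrist','w10.png');cv2.imwrite('pics/w10c.png',cv2.resize(w[150:350,130:430],None,fx=1.5,fy=1.5))
E
```

```text
at [635.5  68.3 139.2] psi 71.99 t 11.52 gap 49.8 F [ 0.9 -0.7 -0.6]
turn [ 0.003  -0.4923  0.    ] -> 5 x [ 0.001 -0.098  0.   ]
shift [0.2541 0.0042 0.0138] -> 7 x [0.0363 0.0006 0.002 ]
```

View pics/w10c.png

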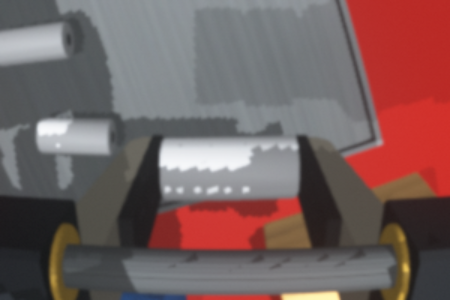

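Request:
{"method": "send_rows", "body": {"rows": [[0,0,0,0,-0.0985,0,0.044],[0,0,0,0,-0.0985,0,0.044],[0,0,0,0,-0.0985,0,0.044],[0,0,0,0,-0.0985,0,0.044],[0,0,0,0,-0.0985,0,0.044]]}}

```text
time_s: 11.98
tcp_pos: [633.9, 68.4, 134.6]
orientation: [-1.115, -1.341, 1.343]
contact_force: [0.4, 0.2, -2.9]
finger_gap: 49.8
```

Request:
{"method": "send_rows", "body": {"rows": [[0.033,0,0.002,0,0,0,0.044],[0.036,0,0.002,0,0,0,0.044],[0.036,0,0.002,0,0,0,0.044],[0.036,0,0.002,0,0,0,0.044],[0.036,0,0.002,0,0,0,0.044]]}}

```text
time_s: 12.4
tcp_pos: [592.2, 242.1, 134.7]
orientation: [-1.119, -1.337, 1.34]
contact_force: [1.0, -0.2, -2.8]
finger_gap: 49.5
```

Request:
{"method": "send_rows", "body": {"rows": [[0.036,0,0.002,0,0,0,0.044],[0.028,0,0.002,0,0,0,0.044],[0.014,0,0,0,0,0,0.044],[0,0,0,0,0,0,0.044],[0,0,0,0,0,0,0.044]]}}

```text
time_s: 12.82
tcp_pos: [575.4, 316.5, 135.1]
orientation: [-1.119, -1.339, 1.341]
contact_force: [0.2, -0.8, -0.5]
finger_gap: 49.8
```

```bash
python3 p.py 577 316 64 100.2
python3 - <<'E'
from h import *
T=fk_T(); w=snap('wrist','w11.png');cv2.imwrite('pics/w11c.png',cv2.resize(w[80:360,150:420],None,fx=2.1,fy=2.1))
E
```

```text
at [575.4 316.5 135.1] psi 100.27 t 12.82 gap 49.8 F [ 0.2 -0.8 -0.5]
turn [-0.0011  0.0012 -0.0011] -> 1 x [-0.001  0.001 -0.001]
shift [-0.0008  0.0711 -0.0015] -> 2 x [-0.0004  0.0355 -0.0007]
```

View pics/w11c.png

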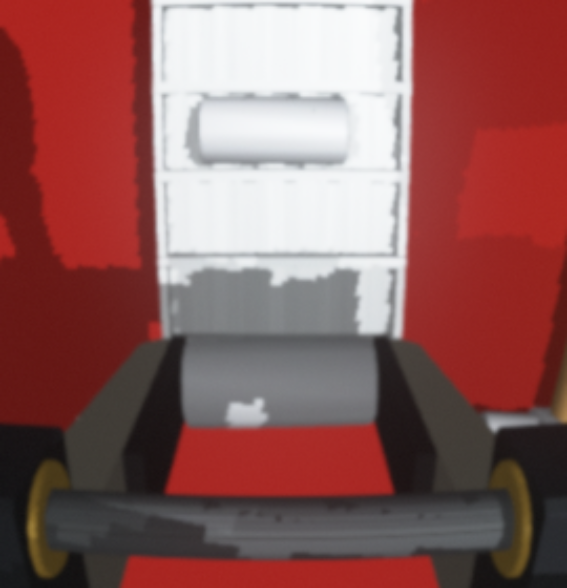

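Run:
```python
from h import *
T=fk_T(); w=cv2.imread('pics/w11.png')
a=np.radians(10.2);ex=np.array([np.cos(a),np.sin(a),0]);ey=np.array([-ex[1],ex[0],0]);C=np.array([512.7,304.2,0])
for X in (-80,-48,-16,16,48,80):
  for Y in (-45,45): cv2.circle(w,tuple(int(round(v)) for v in wproj(C+ex*X+ey*Y+[0,0,61],T)),2,(0,255,0),-1)
cv2.imwrite('pics/w11d.png',w)
```

```text
(no output)
```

View pics/w11d.png

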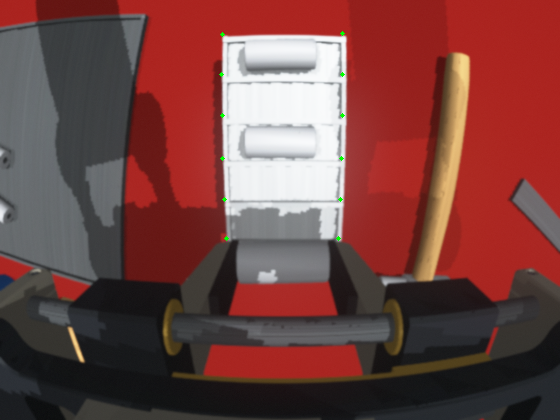

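Request:
{"method": "send_rows", "body": {"rows": [[0,0.025,-0.0015,0,0,0,0.044],[0,0.025,0,0,0,0,0.044],[0,0.015,0,0,0,0,0.044],[0,0.006,0,0,0,0,0.044],[0,0,0,0,0,0,0.044]]}}

```text
time_s: 13.28
tcp_pos: [576.4, 315.1, 62.9]
orientation: [-1.119, -1.334, 1.341]
contact_force: [0.6, -0.6, -1.0]
finger_gap: 49.8
```

Run:
```python
from h import *
T=fk_T(); print(T[0],T[2]['contact_force'],T[2]['finger_gap']);w=snap('wrist','w12.png');cv2.imwrite('pics/w12c.png',cv2.resize(w[80:360,150:420],None,fx=2.1,fy=2.1))
```

```text
[576.3901896  315.07584422  62.87912851] [ 0.57165755 -0.63688671 -1.00002221] 49.826307502738615
```

View pics/w12c.png

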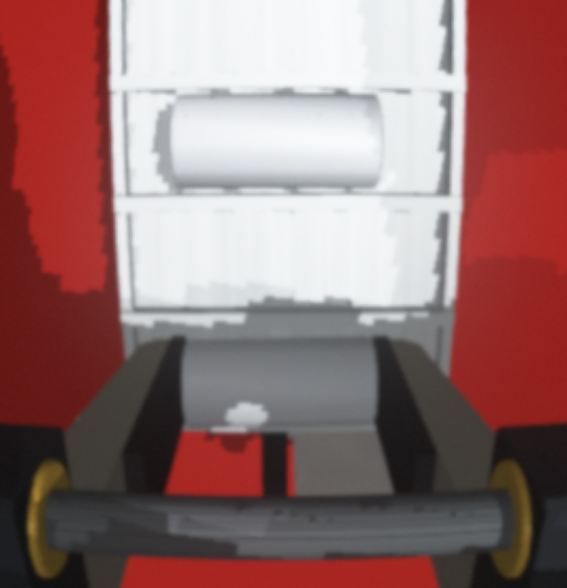

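Request:
{"method": "send_rows", "body": {"rows": [[0,0,0,0,0,0,0.06],[0,0,0,0,0,0,0.06],[0,0,0,0,0,0,0.06],[0,-0.025,0,0,0,0,0.06],[0,-0.04,0,0,0,0,0.08]]}}

```text
time_s: 13.75
tcp_pos: [574.0, 316.0, 126.4]
orientation: [-1.115, -1.332, 1.345]
contact_force: [0.6, 0.3, -0.7]
finger_gap: 64.9
```

Request:
{"method": "send_rows", "body": {"rows": [[-0.03,-0.01,0,0,0,0,0.08],[-0.04,0,0,0,0,0,0.08],[-0.04,0,0,0,0,0,0.08],[-0.04,0,0,0,0,0,0.08],[-0.03,0,0,0,0,0,0.08]]}}

```text
time_s: 14.17
tcp_pos: [610.1, 137.2, 141.5]
orientation: [-1.123, -1.34, 1.338]
contact_force: [0.0, 0.0, -0.0]
finger_gap: 80.1
```

Run:
```python
from meas import *
print(ctrl.state()['tcp_pos'])
s=snap('scene','s13.png');t=snap('top','t13.png')
a=cv2.resize(s[205:250,365:410],(480,480),interpolation=cv2.INTER_NEAREST);b=cv2.resize(t[165:285,140:220],(320,480));cv2.imwrite('pics/s13c.png',np.hstack([a,b]))
rollers(t,thr=170)
```

```text
[610.05567636 137.20670112 141.51225646]
1040 [262.9 201.6] [610.3 130.4] axis deg 11.0
53 [335.1 200.2] [637.2 -38.6] axis deg 73.3
```

View pics/s13c.png

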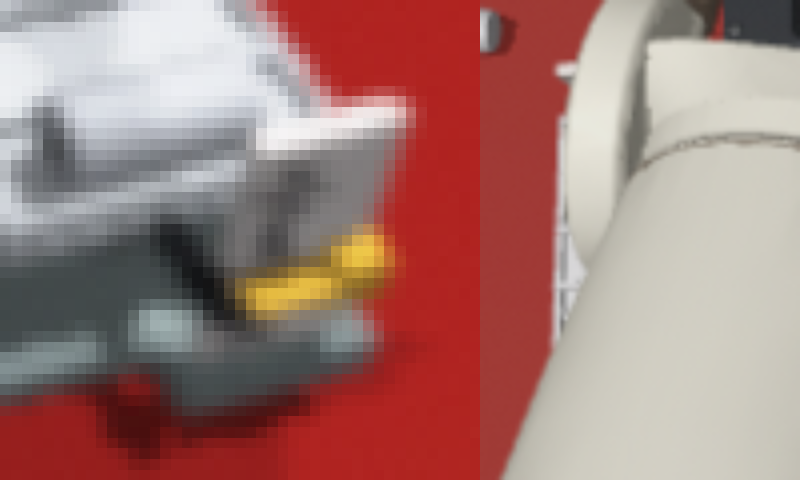

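View pics/s13.png

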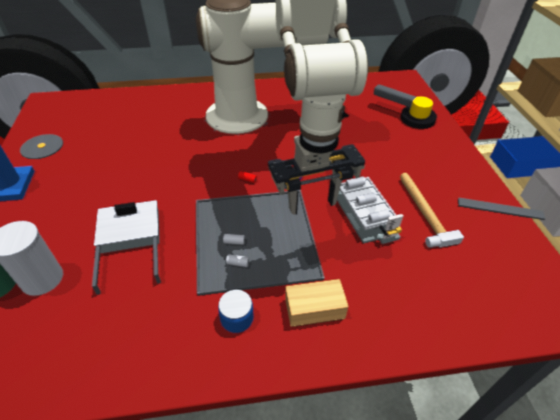

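Three rollers are in slots -64, 0 and 64. From the scene camera the pointer tip is very close to the brass marker, too close to call. I'll turn the wrist round to view the strip's face from its +x side.

Request:
{"method": "send_rows", "body": {"rows": [[0,-0.01,0,0,0.124,0,0.08],[0,-0.01,0,0,0.124,0,0.08],[0,0,0,0,0.124,0,0.08],[0,0,0,0,0.124,0,0.08],[0,0,0,0,0.124,0,0.08]]}}

```text
time_s: 14.68
tcp_pos: [609.4, 141.0, 161.2]
orientation: [-1.389, -0.876, 0.872]
contact_force: [-0.1, 0.3, -0.5]
finger_gap: 79.9
```

Request:
{"method": "send_rows", "body": {"rows": [[0,0,0,0,0.124,0,0.08],[0,0,0,0,0.124,0,0.08],[0,0,0,0,0.124,0,0.08],[0,0,0,0,0.124,0,0.08],[0,0,0,0,0.124,0,0.08]]}}

```text
time_s: 15.1
tcp_pos: [609.3, 141.1, 160.9]
orientation: [-1.534, -0.396, 0.394]
contact_force: [-1.0, 0.2, 0.6]
finger_gap: 80.0
```

Request:
{"method": "send_rows", "body": {"rows": [[0,0,0,0,0.124,0,0.08],[0,0,0,0,0.124,0,0.08],[0,0,0,0,0.124,0,0.08],[0,0,0,0,0.124,0,0.08],[0,0,0,0,0.124,0,0.08]]}}

```text
time_s: 15.52
tcp_pos: [609.3, 141.1, 160.9]
orientation: [-1.568, 0.09, -0.092]
contact_force: [-0.3, -0.4, -0.4]
finger_gap: 80.2
```

Request:
{"method": "send_rows", "body": {"rows": [[0,0,0,0,0.124,0,0.08],[0,0,0,0,0.124,0,0.08],[0,0,0,0,0.124,0,0.08],[0,0,0,0,0.124,0,0.08],[0,0,0,0,0.124,0,0.08]]}}

```text
time_s: 15.93
tcp_pos: [609.3, 141.1, 160.9]
orientation: [-1.492, 0.575, -0.577]
contact_force: [0.7, -0.2, 1.0]
finger_gap: 80.2
```

Request:
{"method": "send_rows", "body": {"rows": [[0,0,0,0,0.124,0,0.08],[0,0,0,0,0.124,0,0.08],[0,0,0,0,0.124,0,0.08],[0,0,0,0,0.124,0,0.08],[0,0,0,0,0.124,0,0.08]]}}

```text
time_s: 16.35
tcp_pos: [609.3, 141.1, 160.9]
orientation: [-1.302, 1.049, -1.05]
contact_force: [-0.2, 1.3, -0.9]
finger_gap: 80.0
```

```bash
python3 p.py 685 325 125 -79.8;python3 - <<'E'
from meas import *
t=snap('top','t14.png'); rollers(t,thr=170)
E
```

```text
at [609.3 141.1 160.9] psi -77.7 t 16.35 gap 80.0 F [-0.2  1.3 -0.9]
turn [-0.0015  0.0366 -0.0001] -> 1 x [-0.002  0.037 -0.   ]
shift [-0.1676  0.0359  0.1071] -> 6 x [-0.0279  0.006   0.0178]
946 [258.1 201.4] [609.4 141.8] axis deg 6.2
74 [333.5 199.1] [639.3 -34.7] axis deg 74.2
```

View pics/t14.png

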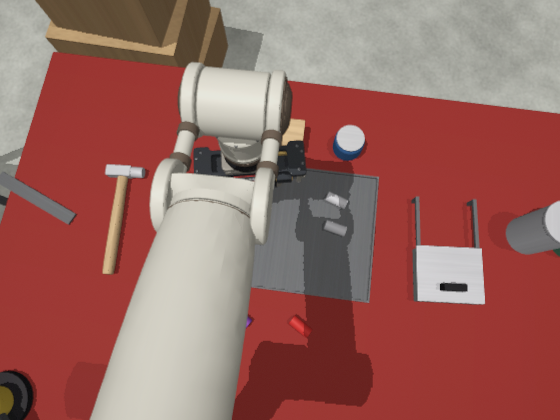

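Request:
{"method": "send_rows", "body": {"rows": [[-0.028,0,0.018,0,0.037,0,0.08],[-0.028,0,0.018,0,0,0,0.08],[-0.028,0,0.018,0,0,0,0.08],[-0.028,0,0.018,0,0,0,0.08],[-0.028,0,0.018,0,0,0,0.08]]}}

```text
time_s: 16.82
tcp_pos: [671.2, 297.0, 160.8]
orientation: [-1.29, 1.07, -1.071]
contact_force: [0.7, -0.7, -0.3]
finger_gap: 79.6
```

Request:
{"method": "send_rows", "body": {"rows": [[-0.028,0.015,0.018,0,0,0,0.08],[0,0.02,0,0,0,0,0.08],[0,0,0,0,0,0,0.08],[0,0,0,0,0,0,0.08]]}}

```text
time_s: 17.15
tcp_pos: [682.2, 325.6, 123.4]
orientation: [-1.294, 1.074, -1.071]
contact_force: [0.1, -0.5, 0.3]
finger_gap: 80.0
```

Run:
```python
from meas import *
T=fk_T(); w=snap('wrist','w15.png'); np.savez('T15.npz',p=T[0],M=T[1]); print(T[0],wproj((615,345,40),T),wproj((627,322,38),T))
```

```text
[682.16375358 325.59468507 123.44925045] [247.46132913 284.92385857] [275.67467892 276.52300983]
```

View pics/w15.png

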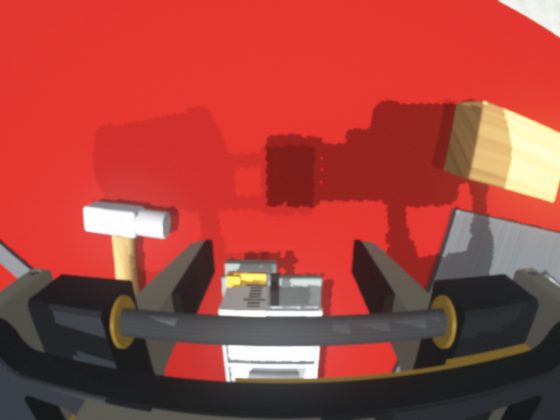

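Run:
```python
from meas import *
w=cv2.imread('pics/w15.png');cv2.imwrite('pics/w15c.png',cv2.resize(w[250:320,200:335],None,fx=5.8,fy=5.8,interpolation=cv2.INTER_CUBIC))
```

```text
(no output)
```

View pics/w15c.png

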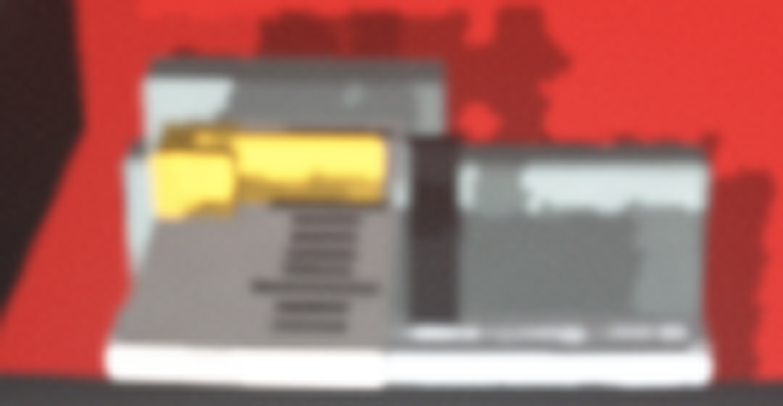

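Run:
```python
from meas import *
d=np.load('T15.npz');T=(d['p'],d['M'])
a=np.radians(10.2);ex=np.array([np.cos(a),np.sin(a),0]);ey=np.array([-ex[1],ex[0],0]);C=np.array([512.7,304.2,0])
px=lambda u,v:(200+u/5.8,250+v/5.8)
loc=lambda q:np.array([(q-C)@ex,(q-C)@ey,q[2]]).round(1)
def wx(u,v,X):
    o,r=wpix(px(u,v),T);t=(X-(o-C)@ex)/(r@ex);return loc(o+r*t)
for u,v in [(115,345),(385,345),(385,382),(110,378)]: print('striptop',loc(wz(px(u,v),T,82)))
for X in (100,101,102,103): print(X,'mark back edge',wx(385,203,X),'front-low',wx(385,130,X),'bottom of strip',wx(395,130,X))
for z in (10,5,0): print('base front edges',z,loc(wz(px(440,60),T,z)),loc(wz(px(150,60),T,z)),loc(wz(px(705,148),T,z)))
for X in (113,115,117): print('ptr tip',wx(435,135,X))
def tri(pw,ps):
    o1,d1=wpix(px(*pw),T);o2,d2=ray('scene',*ps)
    t=np.linalg.lstsq(np.array([d1,-d2]).T,o2-o1,rcond=None)[0];A=o1+d1*t[0];B=o2+d2*t[1];print('tri',loc((A+B)/2),np.linalg.norm(A-B).round(1))
k=45/480
tri((435,135),(365+238*k,205+318*k))
tri((387,165),(365+248*k,205+298*k))
tri((193,180),(365+365*k,205+258*k))
```

```text
striptop [108.2  39.4  82. ]
striptop [109.5   3.5  82. ]
striptop [103.6   3.6  82. ]
striptop [102.8  40.5  82. ]
100 mark back edge [100.    6.2  24.9] front-low [100.    7.4  -1.7] bottom of strip [100.    5.6  -1.8]
101 mark back edge [101.    6.1  26.8] front-low [101.    7.3   0.3] bottom of strip [101.    5.6   0.3]
102 mark back edge [102.    6.   28.6] front-low [102.    7.2   2.3] bottom of strip [102.    5.5   2.3]
103 mark back edge [103.    5.9  30.5] front-low [103.    7.1   4.4] bottom of strip [103.    5.4   4.3]
base front edges 10 [118.7  -2.4  10. ] [117.8  45.6  10. ] [102.5 -46.7  10. ]
base front edges 5 [116.4  -2.3   5. ] [115.6  46.5   5. ] [100.  -47.4   5. ]
base front edges 0 [114.2  -2.2   0. ] [113.3  47.4   0. ] [ 97.4 -48.    0. ]
ptr tip [113.   -1.9  26.3]
ptr tip [115.   -2.   30.3]
ptr tip [117.   -2.1  34.3]
tri [120.7  -2.2  41.7] 0.0
tri [113.6   5.1  38.1] 0.2
tri [113.1  34.2  42.1] 1.0
```

The wrist view shows the brass bar at about (260,280) and the pointer tip at (275,273). Triangulated with the scene view, the pointer sits about 4 mm above the bar (roughly 38-42 mm against 34-38 mm). A fourth roller is needed. I'll take the one at (335,228).

```bash
python3 p.py 571.2 -46 160 -103.4
```

```text
at [683.3 325.2 125.4] psi -79.45 t 17.2 gap 80.0 F [0.3 0.1 0.2]
turn [3.00e-04 4.18e-01 2.00e-04] -> 4 x [0.    0.105 0.   ]
shift [ 0.3871 -0.0346 -0.023 ] -> 11 x [ 0.0352 -0.0031 -0.0021]
```

Request:
{"method": "send_rows", "body": {"rows": [[0,-0.02,0,0,0.1045,0,0.08],[0,-0.015,0,0,0.1045,0,0.08],[0,0,0,0,0.1045,0,0.08],[0,0,0,0,0.1045,0,0.08],[0.035,0,-0.002,0,0,0,0.08]]}}

```text
time_s: 17.62
tcp_pos: [674.4, 295.1, 162.2]
orientation: [-1.082, 1.379, -1.38]
contact_force: [0.3, -0.3, -0.6]
finger_gap: 79.6
```

Request:
{"method": "send_rows", "body": {"rows": [[0.035,0,-0.002,0,0,0,0.08],[0.035,0,-0.002,0,0,0,0.08],[0.035,0,-0.002,0,0,0,0.08],[0.035,0,-0.002,0,0,0,0.08],[0.035,0,-0.002,0,0,0,0.08]]}}

```text
time_s: 18.03
tcp_pos: [622.9, 121.5, 162.7]
orientation: [-1.085, 1.378, -1.382]
contact_force: [0.2, -0.8, 0.6]
finger_gap: 80.2
```

Request:
{"method": "send_rows", "body": {"rows": [[0.035,0,-0.002,0,0,0,0.08],[0.035,0,-0.002,0,0,0,0.08],[0.035,0.02,-0.002,0,0,0,0.08],[0.035,0.03,-0.002,0,0,0,0.08],[0.035,0.03,-0.002,0,0,0,0.08]]}}

```text
time_s: 18.45
tcp_pos: [575.4, -40.3, 88.6]
orientation: [-1.084, 1.375, -1.385]
contact_force: [0.6, 0.6, 0.1]
finger_gap: 79.9
```

Request:
{"method": "send_rows", "body": {"rows": [[0,0.01,0,0,0,0,0.08],[0,0,0,0,0,0,0.08]]}}

```text
time_s: 18.62
tcp_pos: [572.3, -39.0, 74.6]
orientation: [-1.088, 1.385, -1.381]
contact_force: [-1.0, -0.5, -0.0]
finger_gap: 79.9
```

```bash
python3 p.py 571.2 -46 9 -103.4
python3 - <<'E'
from h import *
T=fk_T(); w=snap('wrist','w16.png')
e=np.array([np.cos(np.radians(76.5)),np.sin(np.radians(76.5)),0])
for k in (-25,25): cv2.circle(w,tuple(int(round(v)) for v in wproj(np.array([571.2,-46,15])+e*k,T)),3,(0,255,0),-1)
cv2.imwrite('pics/w16c.png',w)
E
```

```text
at [572.3 -39.   74.6] psi -103.68 t 18.62 gap 79.9 F [-1.  -0.5 -0. ]
turn [ 0.0031 -0.0048 -0.0003] -> 1 x [ 0.003 -0.005 -0.   ]
shift [0.0071 0.0656 0.0005] -> 2 x [0.0035 0.0328 0.0003]
```

View pics/w16c.png

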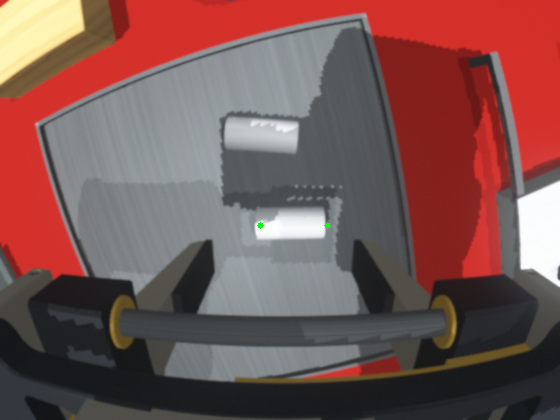

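Request:
{"method": "send_rows", "body": {"rows": [[0.006,0.02,0,0,0,0,0.08],[0,0.025,0,0,0,0,0.08],[0,0.02,0,0,0,0,0.08],[0,0,0,0,0,0,0.08],[0,0,0,0,0,0,0.044]]}}

```text
time_s: 19.08
tcp_pos: [573.9, -42.5, 12.1]
orientation: [-1.089, 1.378, -1.38]
contact_force: [0.0, -0.2, 1.0]
finger_gap: 75.3
```

Request:
{"method": "send_rows", "body": {"rows": [[0,0,0,0,0,0,0.044],[0,0,0,0,0,0,0.044],[0,0,0,0,0,0,0.044],[0,0,0,0,0,0,0.044],[0,0,0,0,0,0,0.044]]}}

```text
time_s: 19.5
tcp_pos: [574.1, -43.7, 12.2]
orientation: [-1.087, 1.378, -1.382]
contact_force: [-0.9, -1.0, 7.0]
finger_gap: 49.7
```

Request:
{"method": "send_rows", "body": {"rows": [[0,0,0,0,0,0,0.044],[0,-0.025,0,0,0,0,0.044],[0,-0.035,0,0,0,0,0.044],[0,-0.04,0,0,0,0,0.044],[0,-0.03,0,0,0,0,0.044]]}}

```text
time_s: 19.92
tcp_pos: [573.2, -43.4, 143.3]
orientation: [-1.088, 1.379, -1.381]
contact_force: [1.5, -0.6, -1.5]
finger_gap: 49.8
```

```bash
python3 p.py 545.4 310.5 140 -79.8
python3 - <<'E'
from h import *
T=fk_T(); w=snap('wrist','w17.png');cv2.imwrite('pics/w17c.png',cv2.resize(w[150:350,130:430],None,fx=1.5,fy=1.5))
E
```

```text
at [573.2 -43.4 143.3] psi -103.48 t 19.92 gap 49.8 F [ 1.5 -0.6 -1.5]
turn [-1.400e-03 -4.133e-01  2.000e-04] -> 4 x [-0.    -0.103  0.   ]
shift [-0.3532  0.0033  0.0353] -> 10 x [-0.0353  0.0003  0.0035]
```

View pics/w17c.png

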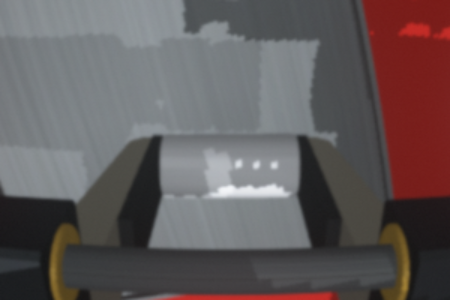

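Request:
{"method": "send_rows", "body": {"rows": [[0,0,0,0,-0.1035,0,0.044],[0,0,0,0,-0.1035,0,0.044],[0,0,0,0,-0.1035,0,0.044],[0,0,0,0,-0.1035,0,0.044],[-0.035,0,0.0035,0,0,0,0.044]]}}

```text
time_s: 20.38
tcp_pos: [570.7, -12.5, 140.3]
orientation: [-1.29, 1.075, -1.079]
contact_force: [0.3, 0.3, -1.4]
finger_gap: 49.8
```

Request:
{"method": "send_rows", "body": {"rows": [[-0.0355,0,0.0035,0,0,0,0.044],[-0.0355,0,0.0035,0,0,0,0.044],[-0.0355,0,0.0035,0,0,0,0.044],[-0.0355,0,0.0035,0,0,0,0.044],[-0.0355,0,0.0035,0,0,0,0.044]]}}

```text
time_s: 20.8
tcp_pos: [554.9, 171.1, 140.1]
orientation: [-1.289, 1.078, -1.076]
contact_force: [0.5, -0.3, -1.2]
finger_gap: 49.5
```

Request:
{"method": "send_rows", "body": {"rows": [[-0.0355,0,0.0035,0,0,0,0.044],[-0.0355,0,0.0035,0,0,0,0.044],[-0.035,0,0.0035,0,0,0,0.044],[-0.034,0,0.0035,0,0,0,0.044],[0,0,0,0,0,0,0.044]]}}

```text
time_s: 21.22
tcp_pos: [542.8, 315.3, 140.0]
orientation: [-1.289, 1.075, -1.07]
contact_force: [-0.0, 0.3, -2.7]
finger_gap: 49.8
```

Request:
{"method": "send_rows", "body": {"rows": [[0,0,0,0,0,0,0.044]]}}

```text
time_s: 21.3
tcp_pos: [543.7, 311.1, 139.8]
orientation: [-1.291, 1.075, -1.074]
contact_force: [-0.0, -1.0, -2.4]
finger_gap: 49.8
```

```bash
python3 p.py 545.4 310.5 55 -79.8
python3 - <<'E'
from h import *
T=fk_T(); w=snap('wrist','w18.png')
a=np.radians(10.2);ex=np.array([np.cos(a),np.sin(a),0]);ey=np.array([-ex[1],ex[0],0]);C=np.array([512.7,304.2,0])
for X in (-80,-48,-16,16,48,80):
  for Y in (-45,45): cv2.circle(w,tuple(int(round(v)) for v in wproj(C+ex*X+ey*Y+[0,0,49],T)),2,(0,255,0),-1)
cv2.imwrite('pics/w18c.png',w)
E
```

```text
at [543.7 311.1 139.8] psi -79.58 t 21.3 gap 49.8 F [-0.  -1.  -2.4]
turn [0.0013 0.0039 0.0003] -> 1 x [0.001 0.004 0.   ]
shift [0.0009 0.0848 0.0015] -> 3 x [0.0003 0.0283 0.0005]
```

View pics/w18c.png

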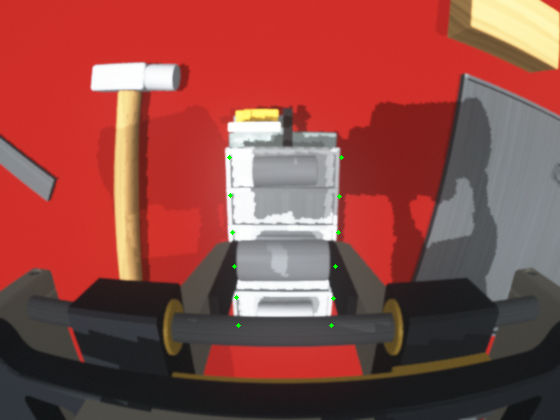

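Request:
{"method": "send_rows", "body": {"rows": [[0.001,0.025,0.002,0,0,0,0.044],[0,0.025,0,0,0,0,0.044],[0,0.014,0,0,0,0,0.044],[0,0,0,0,0,0,0.044],[0,0,0,0,0,0,0.044]]}}

```text
time_s: 21.77
tcp_pos: [546.4, 308.0, 76.0]
orientation: [-1.29, 1.079, -1.077]
contact_force: [0.5, -0.3, -1.8]
finger_gap: 49.6
```

```bash
python3 p.py 546 310.5 55 -79.8
python3 - <<'E'
from h import *
T=fk_T(); w=snap('wrist','w19.png');cv2.imwrite('pics/w19c.png',cv2.resize(w[60:360,150:420],None,fx=2,fy=2))
E
```

```text
at [546.4 308.   76. ] psi -79.83 t 21.77 gap 49.6 F [ 0.5 -0.3 -1.8]
turn [ 0.0023 -0.0005  0.0004] -> 1 x [ 0.002 -0.001  0.   ]
shift [-0.0025  0.021   0.    ] -> 1 x [-0.0025  0.021   0.    ]
```

View pics/w19c.png

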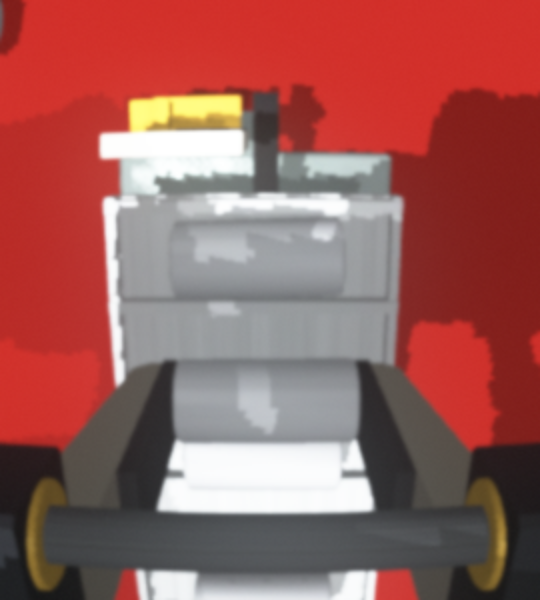

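Request:
{"method": "send_rows", "body": {"rows": [[0,0.012,0,0,0,0,0.044],[0,0.008,0,0,0,0,0.044],[0,0,0,0,0,0,0.044],[0,0,0,0,0,0,0.044]]}}

```text
time_s: 22.15
tcp_pos: [546.3, 309.0, 56.1]
orientation: [-1.29, 1.077, -1.076]
contact_force: [-0.6, 1.2, -2.0]
finger_gap: 50.0
```

```bash
python3 p.py 546 310.5 55 -79.8
python3 - <<'E'
from h import *
T=fk_T(); w=snap('wrist','w20.png');cv2.imwrite('pics/w20c.png',cv2.resize(w[60:360,150:420],None,fx=2,fy=2))
E
```

```text
at [546.3 309.   56.1] psi -79.75 t 22.15 gap 50.0 F [-0.6  1.2 -2. ]
turn [0.0014 0.0009 0.0002] -> 1 x [0.001 0.001 0.   ]
shift [-0.0015  0.0011 -0.    ] -> 1 x [-0.0015  0.0011 -0.    ]
```

View pics/w20c.png

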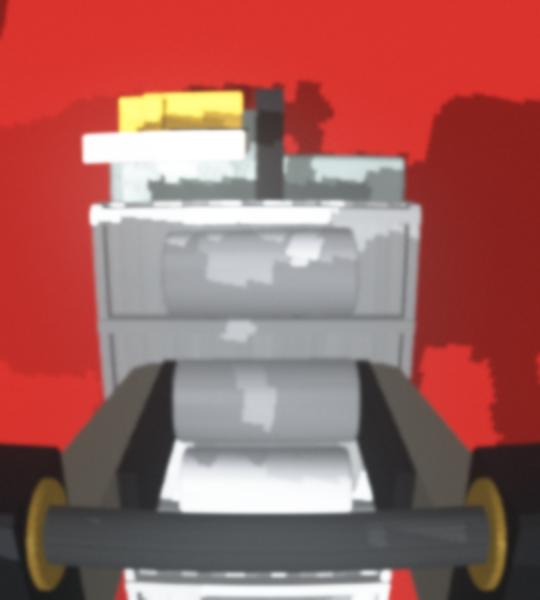

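Request:
{"method": "send_rows", "body": {"rows": [[0,0.001,0,0,0,0,0.06],[0,0,0,0,0,0,0.06],[0,0,0,0,0,0,0.06],[0,-0.025,0,0,0,0,0.06],[0,-0.04,0,0,0,0,0.08]]}}

```text
time_s: 22.62
tcp_pos: [543.4, 307.9, 116.7]
orientation: [-1.297, 1.082, -1.074]
contact_force: [-0.3, 0.1, 0.3]
finger_gap: 65.1
```

Request:
{"method": "send_rows", "body": {"rows": [[0.03,-0.03,0,0,0,0,0.08],[0.04,0,0,0,0,0,0.08],[0.04,0,0,0,0,0,0.08],[0.04,0,0,0,0,0,0.08],[0.04,0,0,0,0,0,0.08]]}}

```text
time_s: 23.03
tcp_pos: [581.0, 121.1, 151.2]
orientation: [-1.288, 1.075, -1.077]
contact_force: [1.4, 0.2, 0.6]
finger_gap: 80.0
```

Run:
```python
from meas import *
print(ctrl.state()['tcp_pos'])
s=snap('scene','s21.png');t=snap('top','t21.png');w=snap('wrist','w21.png')
a=cv2.resize(s[160:250,325:415],(480,480),interpolation=cv2.INTER_CUBIC);b=cv2.resize(s[215:245,375:405],(320,320),interpolation=cv2.INTER_NEAREST);b=cv2.copyMakeBorder(b,0,160,0,0,0);cv2.imwrite('pics/s21c.png',np.hstack([a,b]))
rollers(t,thr=170)
```

```text
[581.02109927 121.08469186 151.17558389]
280 [285.6 178.2] [675.1  85.2] axis deg 177.3
45 [255.7 169.3] [687.4 159.8] axis deg 94.2
1395 [268.9 228.6] [547.9 106.9] axis deg 18.3
```

View pics/s21c.png

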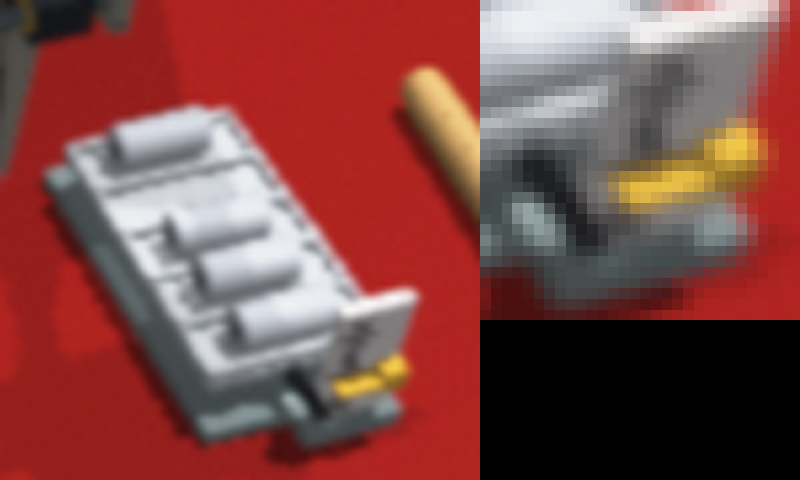

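View pics/w21.png

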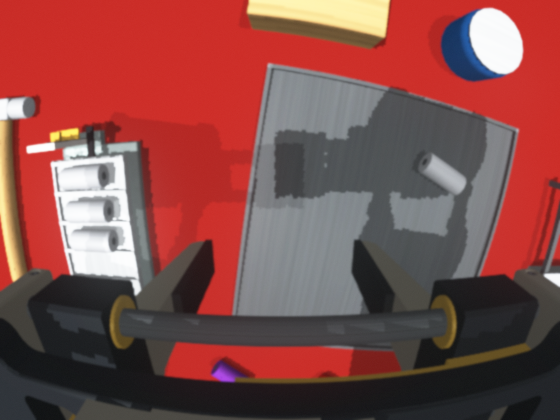

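Request:
{"method": "send_rows", "body": {"rows": [[-0.03,0,0.02,0,0,0,0.08],[-0.03,0,0.02,0,0,0,0.08],[0,0,0,0,0,0,0.08],[0,0,0,0,0,0,0.08]]}}

```text
time_s: 23.52
tcp_pos: [609.1, 191.5, 150.1]
orientation: [-1.29, 1.074, -1.073]
contact_force: [-0.3, -0.5, -0.2]
finger_gap: 80.1
```

Run:
```python
from meas import *
T=fk_T(); w=snap('wrist','w22.png'); np.savez('T22.npz',p=T[0],M=T[1]); print(T[0],psi_of(T[1]),T[2]['joint_velocities'].round(3))
q=wproj((615,340,40),T);print(q)
u,v=int(q[0]),int(q[1])
cv2.imwrite('pics/w22c.png',cv2.resize(w[v-35:v+35,u-40:u+60],None,fx=8,fy=8,interpolation=cv2.INTER_CUBIC));print(u-40,v-35)
```

```text
[609.06768341 191.53873162 150.11729987] -79.53636340801762 [-0.038 -0.025  0.035 -0.013  0.004 -0.01 ]
[128.57987559 175.05006658]
88 140
```

View pics/w22c.png

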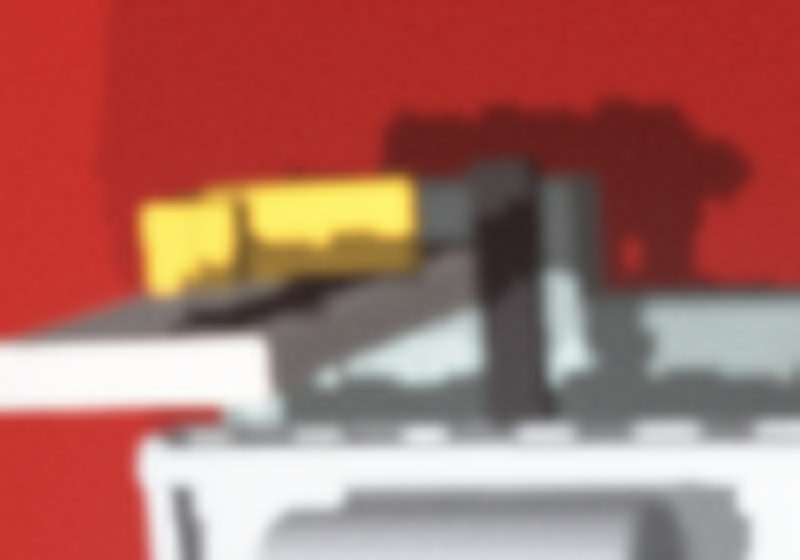

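Run:
```python
from meas import *
L=lambda f:(lambda d:(d['p'],d['M']))(np.load(f))
T15,T22=L('T15.npz'),L('T22.npz')
a=np.radians(10.2);ex=np.array([np.cos(a),np.sin(a),0]);ey=np.array([-ex[1],ex[0],0]);C=np.array([512.7,304.2,0])
loc=lambda q:np.array([(q-C)@ex,(q-C)@ey,q[2]]).round(1)
r15=lambda u,v:wpix((200+u/5.8,250+v/5.8),T15)
r22=lambda u,v:wpix((88+u/8,140+v/8),T22)
k=45/480
rs=lambda u,v:ray('scene',u,v)
def tri(name,*rays):
    A=np.zeros((3,3));b=np.zeros(3);P=[]
    for o,d in rays:
        d=d/np.linalg.norm(d);Q=np.eye(3)-np.outer(d,d);A+=Q;b+=Q@o;P.append((Q,o))
    x=np.linalg.solve(A,b);print(name,loc(x),'res',[np.linalg.norm(Q@(x-o)).round(1) for Q,o in P])
tri('bar front R 15+22',r15(385,132),r22(415,180))
tri('bar back R 15+22',r15(385,203),r22(418,268))
tri('strip top front R',r15(385,345),r22(270,340))
tri('strip top back R',r15(385,382),r22(225,408))
tri('plinth front R',r15(442,60),r22(598,178))
tri('bar mid R +scene',r15(385,167),r22(416,224),rs(388.6,233))
# pointer now: w22 tip + scene
tri('ptr now 22+s',r22(505,162),rs(385.4,237.6))
tri('ptr @3: 15+s',r15(435,135),rs(365+238*k,205+318*k))
for X in (113,115.4,118):
    for n,(o,d) in {'22':r22(505,162),'s':rs(385.4,237.6)}.items():
        t=(X-(o-C)@ex)/(d@ex);print(X,n,loc(o+d*t))
```

```text
bar front R 15+22 [118.2   5.6  36.4] res [np.float64(0.3), np.float64(0.3)]
bar back R 15+22 [107.8   5.3  38.8] res [np.float64(0.3), np.float64(0.3)]
strip top front R [107.1   3.9  78.7] res [np.float64(0.4), np.float64(0.4)]
strip top back R [102.9   5.   84.5] res [np.float64(2.5), np.float64(2.5)]
plinth front R [113.1  -2.5  -2.7] res [np.float64(0.1), np.float64(0.1)]
bar mid R +scene [113.2   5.7  37.6] res [np.float64(0.3), np.float64(0.3), np.float64(0.5)]
ptr now 22+s [119.   -3.6  29.9] res [np.float64(0.3), np.float64(0.3)]
ptr @3: 15+s [120.7  -2.2  41.7] res [np.float64(0.0), np.float64(0.0)]
113 22 [113.   21.9 -29. ]
113 s [113.    1.2  21.4]
115.4 22 [115.4  11.9  -5.5]
115.4 s [115.4  -0.8  24.8]
118 22 [118.   1.  20.]
118 s [118.   -3.1  28.5]
```

```bash
python3 - <<'E'
from meas import *
t=cv2.imread('pics/t21.png');s=cv2.imread('pics/s21.png')
a=cv2.resize(t[270:305,430:480],None,fx=9,fy=9,interpolation=cv2.INTER_CUBIC);b=cv2.resize(s[190:260,85:170],None,fx=4.5,fy=4.5,interpolation=cv2.INTER_CUBIC)
a=cv2.resize(a,(450,315))
cv2.imwrite('pics/hd.png',np.hstack([a,cv2.resize(b,(350,315))]))
for z in (60,65): print(z,onz('top',455.6,286.8,z))
cen=np.array([497.4,-306.7])
E
python3 p.py 471 -307 180 -175.1;python3 p.py 471 -307 180 4.9
```

```text
60 [ 469.078211   -310.42120538   60.        ]
65 [ 468.54918362 -308.33287078   65.        ]
at [608.9 190.3 150.1] psi -79.61 t 23.57 gap 79.8 F [-0.5 -0.5  0.3]
turn [1.0000e-04 1.6666e+00 3.0000e-04] -> 14 x [0.    0.119 0.   ]
shift [ 0.1798 -0.0299  0.4837] -> 14 x [ 0.0128 -0.0021  0.0346]
at [608.9 190.3 150.1] psi -79.61 t 23.57 gap 79.8 F [-0.5 -0.5  0.3]
turn [ 3.000e-04 -1.475e+00 -1.000e-04] -> 13 x [ 0.    -0.113 -0.   ]
shift [-0.1798 -0.0299 -0.4837] -> 14 x [-0.0128 -0.0021 -0.0346]
```

View pics/hd.png

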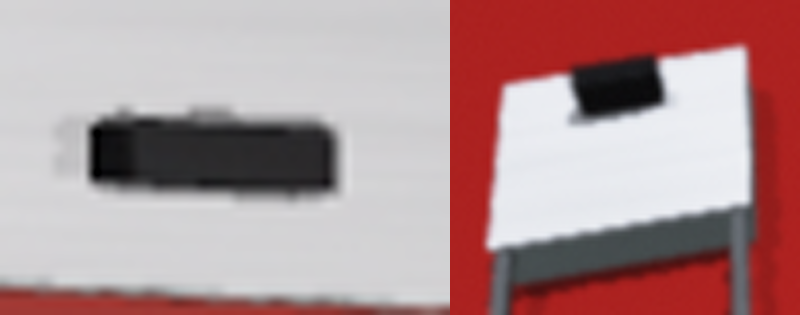

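Four is confirmed: the bar is at z≈37.6. The pointer was at 41.7 with three rollers and is at 29.9 with four, so it has passed the marker by less than one roller. Now to open the box.

Request:
{"method": "send_rows", "body": {"rows": [[0,0,0,0,-0.1135,0,0.08],[0,0,0,0,-0.1135,0,0.08],[0,0,0,0,-0.1135,0,0.08],[0,0,0,0,-0.1135,0,0.08],[0,0,0,0,-0.1135,0,0.08]]}}

```text
time_s: 23.98
tcp_pos: [608.8, 188.4, 150.4]
orientation: [-1.475, 0.64, -0.64]
contact_force: [0.0, -0.0, -0.2]
finger_gap: 79.9
```

Request:
{"method": "send_rows", "body": {"rows": [[0,0,0,0,-0.1135,0,0.06],[0,0,0,0,-0.1135,0,0.06],[0,0,0,0,-0.1135,0,0.06],[0,0,0,0,-0.1135,0,0.06],[0,0,0,0,-0.1135,0,0.06]]}}

```text
time_s: 24.4
tcp_pos: [608.8, 188.3, 150.4]
orientation: [-1.562, 0.198, -0.198]
contact_force: [-0.0, 0.4, -0.1]
finger_gap: 60.1
```

Request:
{"method": "send_rows", "body": {"rows": [[0,0,0,0,-0.1135,0,0.06],[0,0,0,0,-0.1135,0,0.06],[0,0,0,0,-0.1135,0,0.06],[-0.013,0,-0.0345,0,0,0,0.06],[-0.013,0,-0.0345,0,0,0,0.06]]}}

```text
time_s: 24.82
tcp_pos: [588.3, 117.9, 150.2]
orientation: [-1.57, -0.068, 0.068]
contact_force: [0.3, -2.1, 0.7]
finger_gap: 60.0
```

Request:
{"method": "send_rows", "body": {"rows": [[-0.013,0,-0.0345,0,0,0,0.06],[-0.013,0,-0.0345,0,0,0,0.06],[-0.013,0,-0.0345,0,0,0,0.06],[-0.013,0,-0.0345,0,0,0,0.06],[-0.013,0,-0.0345,0,0,0,0.06]]}}

```text
time_s: 25.23
tcp_pos: [537.4, -61.1, 150.5]
orientation: [-1.57, -0.066, 0.065]
contact_force: [-0.2, -0.3, -0.8]
finger_gap: 60.1
```

Request:
{"method": "send_rows", "body": {"rows": [[-0.013,0,-0.0345,0,0,0,0.06],[-0.013,0,-0.0345,0,0,0,0.06],[-0.013,0,-0.0345,0,0,0,0.06],[-0.013,0,-0.0345,0,0,0,0.06],[-0.013,0,-0.0345,0,0,0,0.06]]}}

```text
time_s: 25.65
tcp_pos: [486.9, -238.3, 150.5]
orientation: [-1.57, -0.065, 0.065]
contact_force: [0.3, -0.7, -0.7]
finger_gap: 59.8
```

Request:
{"method": "send_rows", "body": {"rows": [[-0.013,0,-0.034,0,0,0,0.06],[0,0.015,-0.01,0,0,0,0.06],[0,0.025,0,0,0,0,0.06],[0,0,0,0,0,0,0.06]]}}

```text
time_s: 25.98
tcp_pos: [475.7, -280.5, 106.1]
orientation: [-1.565, -0.059, 0.068]
contact_force: [-0.3, 0.4, -1.2]
finger_gap: 59.9
```

```bash
python3 p.py 467.5 -309 45 4.9
python3 - <<'E'
from h import *
T=fk_T(); w=snap('wrist','w23.png')
a=np.radians(4.9);ex=np.array([np.cos(a),np.sin(a),0]);ey=np.array([-ex[1],ex[0],0]);C=np.array([467.5,-309.,65])
for i in (-8,8):
  for j in (-25,25): cv2.circle(w,tuple(int(round(v)) for v in wproj(C+ex*i+ey*j,T)),2,(0,255,0),-1)
cv2.imwrite('pics/w23c.png',w)
E
```

```text
at [ 475.7 -280.5  106.1] psi 4.65 t 25.98 gap 59.9 F [-0.3  0.4 -1.2]
turn [-0.0055 -0.0044 -0.0053] -> 1 x [-0.006 -0.004 -0.005]
shift [-0.0106  0.0611 -0.0277] -> 2 x [-0.0053  0.0305 -0.0138]
```

View pics/w23c.png

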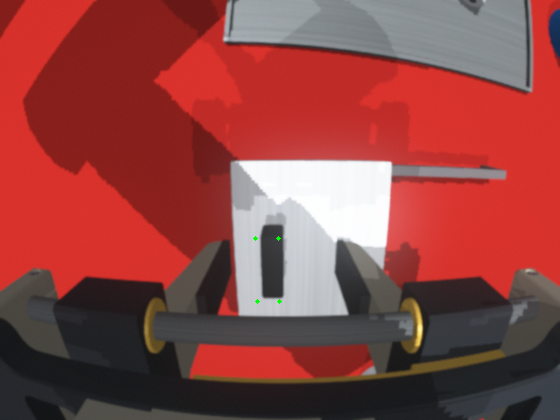

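Request:
{"method": "send_rows", "body": {"rows": [[-0.008,0,-0.0245,0,0,0,0.05],[0,0.02,0,0,0,0,0.05],[0,0.02,0,0,0,0,0.05],[0,0.015,0,0,0,0,0.05],[0,0,0,0,0,0,0.05]]}}

```text
time_s: 26.45
tcp_pos: [471.7, -304.7, 53.4]
orientation: [-1.566, -0.064, 0.069]
contact_force: [-1.1, 0.1, -0.8]
finger_gap: 49.9
```

```bash
python3 p.py 470 -306 46 4.9
python3 - <<'E'
from h import *
w=snap('wrist','w24.png'); cv2.imwrite('pics/w24c.png',w)
E
```

```text
at [ 471.7 -304.7   53.4] psi 4.82 t 26.45 gap 49.9 F [-1.1  0.1 -0.8]
turn [-0.0036 -0.0013 -0.0031] -> 1 x [-0.004 -0.001 -0.003]
shift [-0.0018  0.0074 -0.0011] -> 1 x [-0.0018  0.0074 -0.0011]
```

View pics/w24c.png

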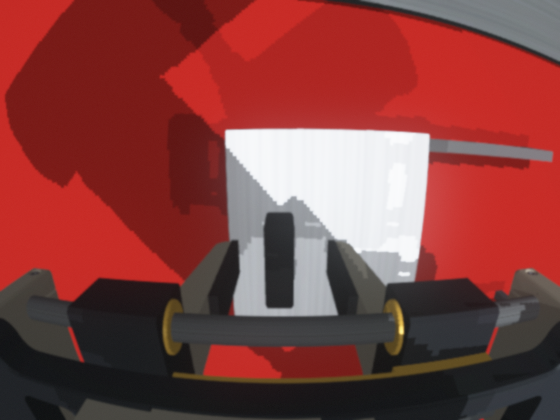

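Request:
{"method": "send_rows", "body": {"rows": [[0,0.007,-0.001,0,0,0,0.05],[0,0,0,0,0,0,0.01],[0,0,0,0,0,0,0.01],[0,0,0,0,0,0,0.01],[0,0,0,0,0,0,0.01]], "newtons": 20}}

```text
time_s: 26.92
tcp_pos: [473.6, -308.0, 49.0]
orientation: [-1.571, -0.066, 0.065]
contact_force: [-0.2, 0.6, 0.4]
finger_gap: 25.0
```

Request:
{"method": "send_rows", "body": {"rows": [[0,0,0,0,0,0,0.01],[0,0,0,0,0,0,0.01]]}}

```text
time_s: 27.08
tcp_pos: [473.2, -308.0, 48.6]
orientation: [-1.57, -0.066, 0.066]
contact_force: [-1.1, 0.2, 2.0]
finger_gap: 15.9
```

Request:
{"method": "send_rows", "body": {"rows": [[0.015,0,0,0,0,0,0.01],[0.02,0,0,0,0,0,0.01],[0.02,0,0,0,0,0,0.01],[0.02,0,0,0,0,0,0.01],[0.02,0,0,0,0,0,0.01]]}}

```text
time_s: 27.5
tcp_pos: [568.5, -299.6, 48.7]
orientation: [-1.57, -0.065, 0.066]
contact_force: [-2.7, -0.5, 4.5]
finger_gap: 15.7
```

Request:
{"method": "send_rows", "body": {"rows": [[0.01,0,0,0,0,0,0.01],[0.008,0,0,0,0,0,0.01],[0.005,0,0,0,0,0,0.01],[0,0,0,0,0,0,0.01]]}}

```text
time_s: 27.83
tcp_pos: [584.9, -298.2, 48.4]
orientation: [-1.567, -0.054, 0.079]
contact_force: [-24.1, 1.2, 17.7]
finger_gap: 15.9
```

Run:
```python
from h import *
print(ctrl.state()['tcp_pos'],ctrl.state()['contact_force'])
t=snap('top','t25.png');cv2.imwrite('pics/t25c.png',cv2.resize(t[150:320,390:500],None,fx=3.5,fy=3.5))
```

```text
[ 584.86252685 -298.18210717   48.42179861] [-24.11414295   1.16302613  17.6765    ]
```

View pics/t25c.png

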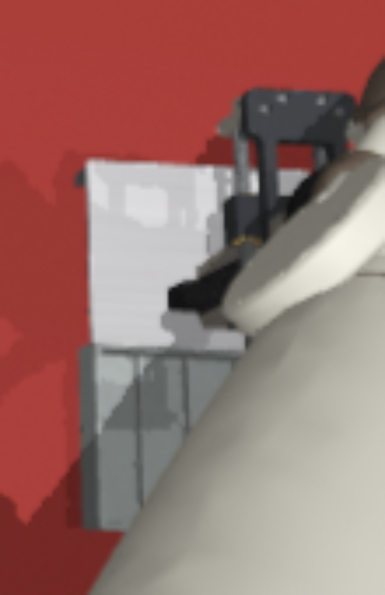

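Request:
{"method": "send_rows", "body": {"rows": [[-0.006,0,0,0,0,0,0.01],[0,0,0,0,0,0,0.04],[0,0,0,0,0,0,0.04],[0,-0.025,0,0,0,0,0.05],[0,-0.04,0,0,0,0,0.06]]}}

```text
time_s: 28.3
tcp_pos: [581.9, -296.0, 108.2]
orientation: [-1.563, -0.059, 0.071]
contact_force: [0.6, -0.0, 0.4]
finger_gap: 40.4
```

Request:
{"method": "send_rows", "body": {"rows": [[0,-0.035,0.03,0,0,0,0.08],[0,0,0.04,0,0,0,0.08],[0,0,0.04,0,0,0,0.08],[0,0,0.04,0,0,0,0.08]]}}

```text
time_s: 28.63
tcp_pos: [573.1, -150.6, 145.8]
orientation: [-1.571, -0.067, 0.063]
contact_force: [-0.0, 0.7, 0.7]
finger_gap: 67.3
```

Run:
```python
from meas import *
print(ctrl.state()['tcp_pos'],ctrl.state()['contact_force'])
t=snap('top','t26.png');cv2.imwrite('pics/t26c.png',cv2.resize(t[150:320,390:500],None,fx=3.5,fy=3.5)); rollers(t,thr=120,box=(318,170,375,290));rollers(t,thr=170,box=(300,170,375,290))
```

```text
[ 573.10811763 -150.64525286  145.81596597] [-0.04658611  0.72460867  0.72731757]
224 [335.9 199.5] [639.  -40.5] axis deg 68.4
143 [370.  249.9] [ 530.4 -131.1] axis deg 165.6
295 [368.3 278.8] [ 464.3 -133.3] axis deg 165.3
41 [325.9 283.7] [439.9 -39.5] axis deg 3.6
155 [336.1 199.6] [638.9 -41. ] axis deg 68.5
41 [372.4 247.8] [ 536.  -136.2] axis deg 172.3
```

View pics/t26c.png

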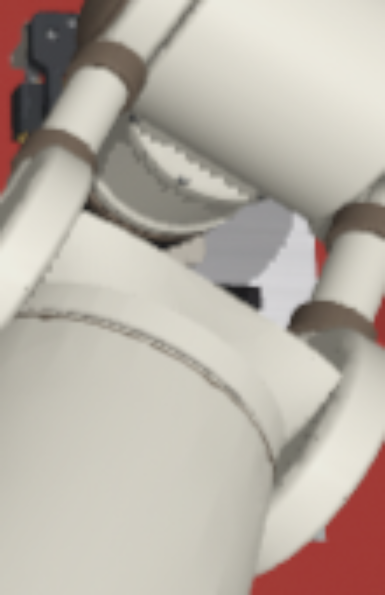

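View pics/t26.png

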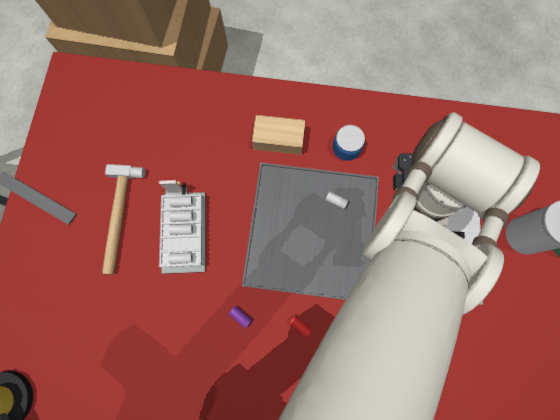

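```bash
python3 p.py 639 -41 150 69.5
```

```text
at [ 572.  -142.9  144.8] psi 5.01 t 28.68 gap 71.0 F [ 2.9  5.2 -1. ]
turn [-0.0044 -1.1255  0.0029] -> 10 x [-0.    -0.113  0.   ]
shift [ 0.1189 -0.0052 -0.027 ] -> 4 x [ 0.0297 -0.0013 -0.0068]
```

Request:
{"method": "send_rows", "body": {"rows": [[0,0,0,0,-0.1125,0,0.08],[0,0,0,0,-0.1125,0,0.08],[0,0,0,0,-0.1125,0,0.08],[0,0,0,0,-0.1125,0,0.08],[0,0,0,0,-0.1125,0,0.08]], "newtons": 25}}

```text
time_s: 29.1
tcp_pos: [573.0, -151.8, 144.8]
orientation: [-1.51, -0.511, 0.51]
contact_force: [0.6, 0.2, -0.5]
finger_gap: 80.2
```

Request:
{"method": "send_rows", "body": {"rows": [[0,0,0,0,-0.1125,0,0.08],[0,0,0,0,-0.1125,0,0.08],[0,0,0,0,-0.1125,0,0.08],[0,0,0,0,-0.1125,0,0.08],[0,0,0,0,-0.1125,0,0.08]]}}

```text
time_s: 29.52
tcp_pos: [573.0, -151.9, 144.7]
orientation: [-1.357, -0.943, 0.942]
contact_force: [-0.3, 0.2, 0.3]
finger_gap: 80.1
```

Request:
{"method": "send_rows", "body": {"rows": [[0.029,0.01,-0.007,0,0,0,0.08],[0.029,0.025,-0.007,0,0,0,0.08],[0.029,0.025,-0.007,0,0,0,0.08],[0.029,0.02,-0.006,0,0,0,0.08],[0,0,0,0,0,0,0.08]]}}

```text
time_s: 29.93
tcp_pos: [637.5, -47.7, 59.1]
orientation: [-1.35, -0.937, 0.943]
contact_force: [-0.2, 1.0, 0.9]
finger_gap: 79.9
```

Request:
{"method": "send_rows", "body": {"rows": [[0,0,0,0,0,0,0.08]]}}

```text
time_s: 30.02
tcp_pos: [638.3, -51.5, 62.9]
orientation: [-1.356, -0.938, 0.942]
contact_force: [-0.5, -0.2, 1.4]
finger_gap: 80.0
```

```bash
python3 p.py 639 -41 9 69.5
python3 - <<'E'
from h import *
T=fk_T(); w=snap('wrist','w27.png')
e=np.array([np.cos(np.radians(69.5)),np.sin(np.radians(69.5)),0])
for k in (-25,25): cv2.circle(w,tuple(int(round(v)) for v in wproj(np.array([639,-41,15])+e*k,T)),3,(0,255,0),-1)
cv2.imwrite('pics/w27c.png',w)
E
```

```text
at [638.3 -51.5  62.9] psi 69.39 t 30.02 gap 80.0 F [-0.5 -0.2  1.4]
turn [-0.0031 -0.0019 -0.0004] -> 1 x [-0.003 -0.002 -0.   ]
shift [0.01   0.0539 0.003 ] -> 2 x [0.005  0.0269 0.0015]
```

View pics/w27c.png

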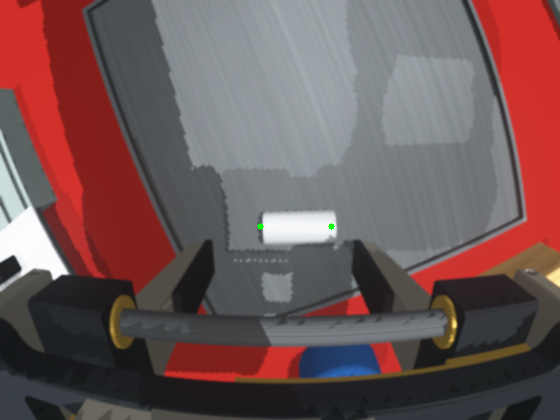

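Request:
{"method": "send_rows", "body": {"rows": [[0.0105,0.02,0.003,0,0,0,0.08],[0,0.02,0,0,0,0,0.08],[0,0.013,0,0,0,0,0.08],[0,0,0,0,0,0,0.08],[0,0,0,0,0,0,0.044]]}}

```text
time_s: 30.48
tcp_pos: [639.7, -43.1, 12.3]
orientation: [-1.36, -0.937, 0.938]
contact_force: [-0.6, -0.5, -0.4]
finger_gap: 75.1
```

Request:
{"method": "send_rows", "body": {"rows": [[0,0,0,0,0,0,0.044],[0,0,0,0,0,0,0.044],[0,0,0,0,0,0,0.044],[0,0,0,0,0,0,0.044],[0,0,0,0,0,0,0.044]]}}

```text
time_s: 30.9
tcp_pos: [640.8, -42.1, 13.1]
orientation: [-1.361, -0.94, 0.937]
contact_force: [0.9, -0.2, 4.2]
finger_gap: 49.6
```

Request:
{"method": "send_rows", "body": {"rows": [[0,0,0,0,0,0,0.044],[0,-0.025,0,0,0,0,0.044],[0,-0.035,0,0,0,0,0.044],[0,-0.04,0,0,0,0,0.044],[0,-0.03,0,0,0,0,0.044]]}}

```text
time_s: 31.32
tcp_pos: [639.7, -42.1, 143.9]
orientation: [-1.359, -0.938, 0.939]
contact_force: [1.2, -0.1, -2.0]
finger_gap: 49.4
```

```bash
python3 - <<'E'
from h import *
# refine box pose from t25 / earlier cover; slots
a=np.radians(4.9);ex=np.array([np.cos(a),np.sin(a)]);ey=np.array([-ex[1],ex[0]])
for C in ([497.4,-306.7],[499,-304]):
  for y in (-49,-16,16,49): print(C,y,(np.array(C)+ey*y).round(1))
w=snap('wrist','w28.png');cv2.imwrite('pics/w28c.png',cv2.resize(w[150:350,130:430],None,fx=1.5,fy=1.5))
E
python3 p.py 499 -285 150 4.9
```

```text
[497.4, -306.7] -49 [ 501.6 -355.5]
[497.4, -306.7] -16 [ 498.8 -322.6]
[497.4, -306.7] 16 [ 496.  -290.8]
[497.4, -306.7] 49 [ 493.2 -257.9]
[499, -304] -49 [ 503.2 -352.8]
[499, -304] -16 [ 500.4 -319.9]
[499, -304] 16 [ 497.6 -288.1]
[499, -304] 49 [ 494.8 -255.2]
at [643.6 -42.9 151.2] psi 69.26 t 31.37 gap 49.8 F [ 4.3 -0.7  3.3]
turn [0.0096 1.1233 0.0072] -> 10 x [0.001 0.112 0.001]
shift [-0.1648  0.0012 -0.2289] -> 8 x [-0.0206  0.0001 -0.0286]
```

View pics/w28c.png

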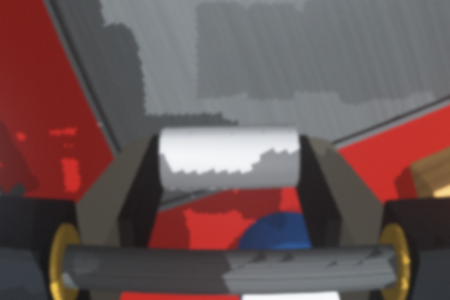

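Request:
{"method": "send_rows", "body": {"rows": [[0,0,0,0,0.1125,0,0.044],[0,0,0,0,0.1125,0,0.044],[0,0,0,0,0.1125,0,0.044],[0,0,0,0,0.1125,0,0.044],[0,0,0,0,0.1125,0,0.044]]}}

```text
time_s: 31.78
tcp_pos: [639.0, -41.9, 140.5]
orientation: [-1.511, -0.5, 0.503]
contact_force: [-0.3, 0.3, -1.6]
finger_gap: 49.7
```

Request:
{"method": "send_rows", "body": {"rows": [[0,0,0,0,0.1125,0,0.044],[0,0,0,0,0.1125,0,0.044],[0,0,0,0,0.1125,0,0.044],[0,0,0,0,0.1125,0,0.044],[0,0,0,0,0.1125,0,0.044]]}}

```text
time_s: 32.2
tcp_pos: [639.0, -41.9, 140.5]
orientation: [-1.57, -0.059, 0.063]
contact_force: [0.5, -0.5, -1.4]
finger_gap: 49.8
```

```bash
python3 p.py 497.5 -289 150 4.9
```

```text
at [639.  -41.9 140.5] psi 4.47 t 32.2 gap 49.8 F [ 0.5 -0.5 -1.4]
turn [-0.0005 -0.0075 -0.0023] -> 1 x [-0.    -0.008 -0.002]
shift [-0.162  -0.0095 -0.2341] -> 8 x [-0.0203 -0.0012 -0.0293]
```

Request:
{"method": "send_rows", "body": {"rows": [[-0.02,0,-0.029,0,-0.0075,0,0.044],[-0.02,0,-0.029,0,0,0,0.044],[-0.02,0,-0.029,0,0,0,0.044],[-0.02,0,-0.029,0,0,0,0.044],[-0.02,0,-0.029,0,0,0,0.044]]}}

```text
time_s: 32.62
tcp_pos: [551.5, -196.2, 140.7]
orientation: [-1.569, -0.07, 0.073]
contact_force: [0.2, -1.0, -1.8]
finger_gap: 49.9
```

Request:
{"method": "send_rows", "body": {"rows": [[-0.02,0,-0.029,0,0,0,0.044],[-0.02,0,-0.029,0,0,0,0.044],[-0.02,0,-0.029,0,0,0,0.044],[0,0,0,0,0,0,0.044],[0,0,0,0,0,0,0.044]]}}

```text
time_s: 33.03
tcp_pos: [500.0, -288.5, 140.9]
orientation: [-1.569, -0.068, 0.07]
contact_force: [0.7, 0.3, -1.4]
finger_gap: 49.5
```

```bash
python3 p.py 497.5 -289 16 4.9
python3 - <<'E'
from h import *
T=fk_T(); w=snap('wrist','w29.png')
a=np.radians(4.9);ex=np.array([np.cos(a),np.sin(a),0]);ey=np.array([-ex[1],ex[0],0]);C=np.array([498.2,-305.5,0])
for i in (-59,59):
  for j in (-70,70): cv2.circle(w,tuple(int(round(v)) for v in wproj(C+ex*i+ey*j+[0,0,34],T)),2,(0,255,0),-1)
for i in (-50,50):
  for j in (0,32): cv2.circle(w,tuple(int(round(v)) for v in wproj(C+ex*i+ey*j+[0,0,10],T)),2,(255,0,0),-1)
cv2.imwrite('pics/w29c.png',w)
E
```

```text
at [ 500.  -288.5  140.9] psi 5.02 t 33.03 gap 49.5 F [ 0.7  0.3 -1.4]
turn [-0.0012  0.0021 -0.0012] -> 1 x [-0.001  0.002 -0.001]
shift [-0.0025  0.1249 -0.0003] -> 4 x [-0.0006  0.0312 -0.0001]
```

View pics/w29c.png

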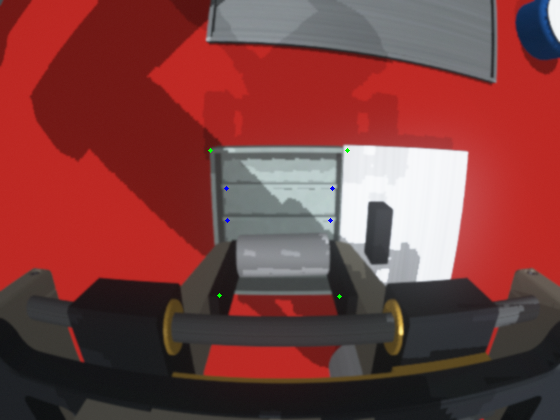

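Request:
{"method": "send_rows", "body": {"rows": [[-0.002,0.025,0.0005,0,0,0,0.044],[0,0.03,0,0,0,0,0.044],[0,0.03,0,0,0,0,0.044],[0,0.01,0,0,0,0,0.044],[0,0,0,0,0,0,0.044]]}}

```text
time_s: 33.5
tcp_pos: [497.5, -283.8, 43.3]
orientation: [-1.564, -0.068, 0.077]
contact_force: [-0.6, 0.5, -2.3]
finger_gap: 49.7
```

```bash
python3 p.py 498 -288 15 4.9
python3 - <<'E'
from h import *
T=fk_T(); w=snap('wrist','w30.png');cv2.imwrite('pics/w30c.png',cv2.resize(w[60:360,150:420],None,fx=2,fy=2))
E
```

```text
at [ 497.5 -283.8   43.3] psi 5.31 t 33.5 gap 49.7 F [-0.6  0.5 -2.3]
turn [-0.0058  0.0072 -0.0052] -> 1 x [-0.006  0.007 -0.005]
shift [ 0.0002  0.0283 -0.0042] -> 1 x [ 0.0002  0.0283 -0.0042]
```

View pics/w30c.png

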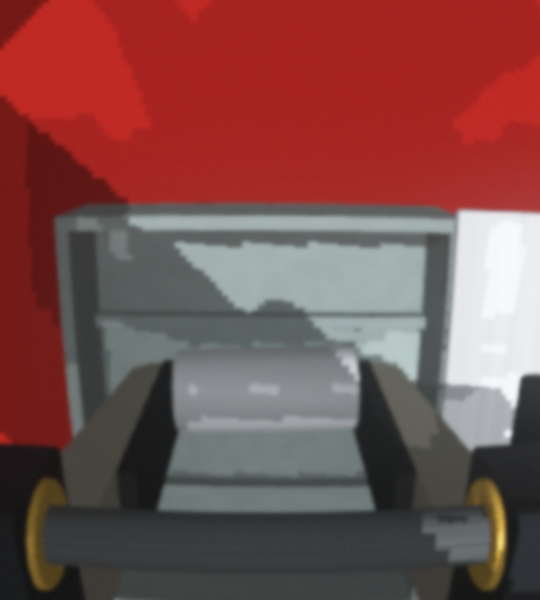

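Request:
{"method": "send_rows", "body": {"rows": [[0,0.012,0,0,0,0,0.044],[0,0,0,0,0,0,0.044],[0,0,0,0,0,0,0.044]]}}

```text
time_s: 33.8
tcp_pos: [499.8, -287.3, 35.5]
orientation: [-1.57, -0.072, 0.071]
contact_force: [0.3, -0.4, -1.5]
finger_gap: 49.5
```

```bash
python3 p.py 498 -288 15 4.9
python3 - <<'E'
from h import *
T=fk_T(); w=snap('wrist','w31.png');cv2.imwrite('pics/w31c.png',cv2.resize(w[60:360,150:420],None,fx=2,fy=2))
E
```

```text
at [ 499.8 -287.3   35.5] psi 5.23 t 33.8 gap 49.5 F [ 0.3 -0.4 -1.5]
turn [0.0007 0.0058 0.0006] -> 1 x [0.001 0.006 0.001]
shift [-0.0018  0.0205 -0.0005] -> 1 x [-0.0018  0.0205 -0.0005]
```

View pics/w31c.png

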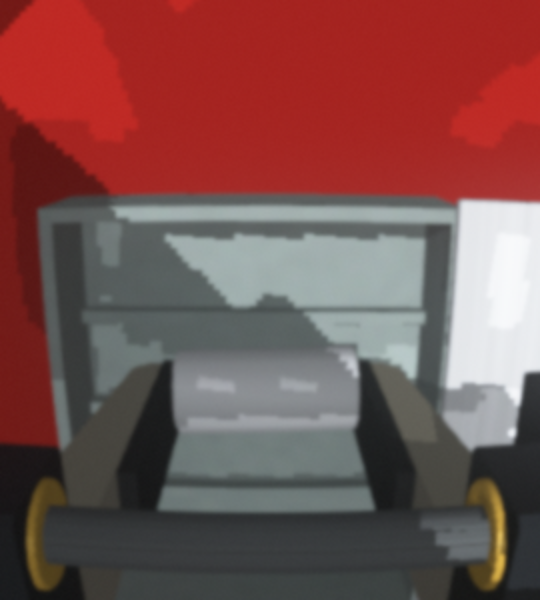

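Run:
```python
from h import *
T=fk_T()
a=np.radians(4.9);ex=np.array([np.cos(a),np.sin(a),0]);ey=np.array([-ex[1],ex[0],0]);C=np.array([498.2,-305.5,0])
for j in (34,30,2,-2,-32): print(j,'c',wproj(C+ey*j+[0,0,10],T),'left',wproj(C+ey*j-ex*50+[0,0,10],T))
for j in (66,70): print('wall',wproj(C+ey*j+[0,0,34],T))
# gripped roller silhouette: axis through tool at height tip+d
for d in (3,6):
  c=T[0]+np.array([0,0,d]); 
  ys=[wproj(c+12*(np.cos(t)*ey+np.sin(t)*np.array([0,0,1])),T)[1] for t in np.linspace(0,6.28,60)]; print(d,min(ys),max(ys),'actual',60+348/2,60+430/2)
```

```text
34 c [276.47304341 217.76720329] left [198.29001304 217.20210192]
30 c [276.47378902 223.87930218] left [198.70094539 223.18432245]
2 c [276.51592222 264.52382402] left [201.92617169 263.05724097]
-2 c [276.52656113 269.99976018] left [202.42702049 268.44328088]
-32 c [276.63417778 308.26132794] left [206.37806559 306.18637435]
wall [275.67412139 172.54143526]
wall [275.68495721 165.06420143]
3 238.8539155975841 281.87191325305696 actual 234.0 275.0
6 240.73722894911373 284.41023635380884 actual 234.0 275.0
```

Request:
{"method": "send_rows", "body": {"rows": [[-0.0015,0,-0.0025,0,0,0,0.044],[0,0.012,0,0,0,0,0.044],[0,0,0,0,0,0,0.044],[0,0.004,0,0,0,0,0.044],[0,0,0,0,0,0,0.044]]}}

```text
time_s: 34.27
tcp_pos: [497.4, -289.3, 17.8]
orientation: [-1.568, -0.07, 0.072]
contact_force: [-0.2, 0.4, -1.8]
finger_gap: 49.6
```

```bash
python3 p.py 498 -290 15 4.9
python3 - <<'E'
from h import *
T=fk_T(); w=snap('wrist','w32.png');cv2.imwrite('pics/w32c.png',cv2.resize(w[60:360,150:420],None,fx=2,fy=2))
E
```

```text
at [ 497.4 -289.3   17.8] psi 5.21 t 34.27 gap 49.6 F [-0.2  0.4 -1.8]
turn [-0.0013  0.0053 -0.0012] -> 1 x [-0.001  0.005 -0.001]
shift [ 0.0005  0.0028 -0.0008] -> 1 x [ 0.0005  0.0028 -0.0008]
```

View pics/w32c.png

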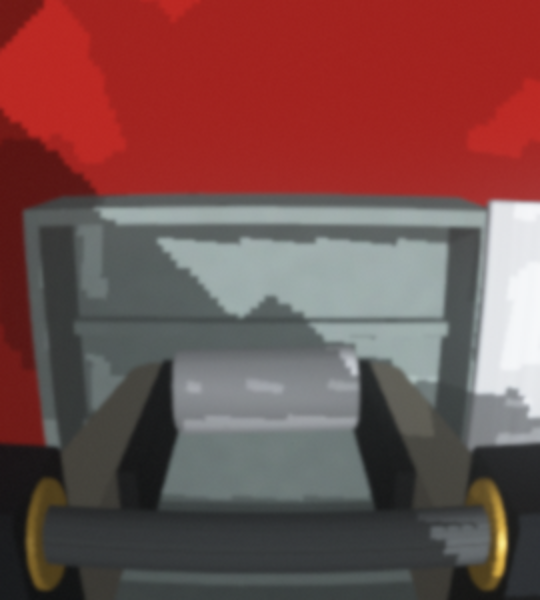

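Request:
{"method": "send_rows", "body": {"rows": [[0,0.0025,0,0,0,0,0.044],[0,0,0,0,0,0,0.044],[0,0,0,0,0,0,0.064],[0,0,0,0,0,0,0.064],[0,0,0,0,0,0,0.064]]}}

```text
time_s: 34.73
tcp_pos: [498.4, -290.1, 16.9]
orientation: [-1.57, -0.072, 0.071]
contact_force: [0.3, -0.2, -0.2]
finger_gap: 63.8
```

Request:
{"method": "send_rows", "body": {"rows": [[0,-0.02,0,0,0,0,0.064],[0,-0.03,0,0,0,0,0.064],[0,-0.04,0,0,0,0,0.064],[0,-0.02,0,0,0,0,0.064],[0,0,0,0,0,0,0.064]]}}

```text
time_s: 35.15
tcp_pos: [501.3, -292.6, 133.1]
orientation: [-1.578, -0.078, 0.065]
contact_force: [1.0, -0.5, 0.3]
finger_gap: 63.9
```

```bash
python3 p.py 588 -298 115 4.9
python3 - <<'E'
from h import *
T=fk_T(); w=snap('wrist','w33.png');cv2.imwrite('pics/w33c.png',w)
E
```

```text
at [ 501.3 -292.6  133.1] psi 5.22 t 35.15 gap 63.9 F [ 1.  -0.5  0.3]
turn [0.0086 0.0056 0.008 ] -> 1 x [0.009 0.006 0.008]
shift [ 0.0859  0.0181 -0.0128] -> 3 x [ 0.0286  0.006  -0.0043]
```

View pics/w33c.png

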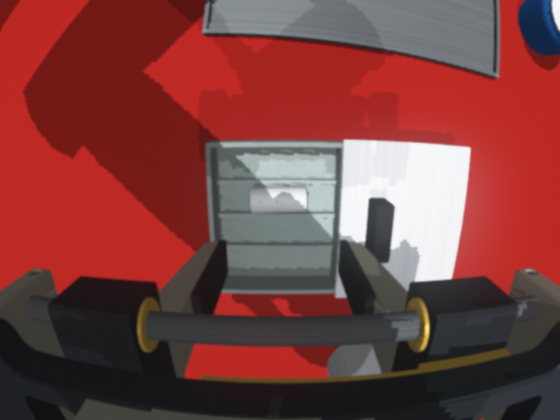

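Roller lies in the box slot at (280,198). Now to close the cover.

Request:
{"method": "send_rows", "body": {"rows": [[0.028,0,-0.004,0,0,0,0.05],[0.028,0,-0.004,0,0,0,0.05],[0.028,0,-0.004,0,0,0,0.05],[0,0,0,0,0,0,0.05],[0,0,0,0,0,0,0.05]], "newtons": 20}}

```text
time_s: 35.62
tcp_pos: [582.4, -293.2, 123.9]
orientation: [-1.568, -0.07, 0.075]
contact_force: [-1.1, -0.4, -0.2]
finger_gap: 50.0
```

```bash
python3 p.py 584.5 -298 48 4.9
python3 - <<'E'
from h import *
T=fk_T(); w=snap('wrist','w34.png');cv2.imwrite('pics/w34c.png',w)
E
```

```text
at [ 582.4 -293.2  123.9] psi 5.29 t 35.62 gap 50.0 F [-1.1 -0.4 -0.2]
turn [-0.0022  0.0067 -0.0028] -> 1 x [-0.002  0.007 -0.003]
shift [ 0.0017  0.0759 -0.0049] -> 3 x [ 0.0006  0.0253 -0.0016]
```

View pics/w34c.png

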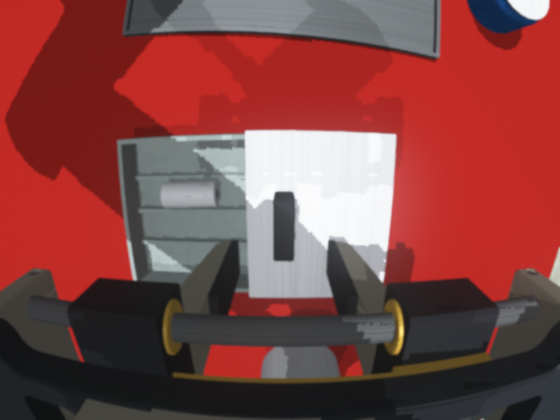

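Request:
{"method": "send_rows", "body": {"rows": [[0.001,0.025,-0.004,0,0.006,0,0.05],[0,0.03,0,0,0,0,0.05],[0,0.02,0,0,0,0,0.05],[0,0,0,0,0,0,0.05],[0,0,0,0,0,0,0.05]]}}

```text
time_s: 36.08
tcp_pos: [582.1, -297.2, 50.0]
orientation: [-1.567, -0.064, 0.069]
contact_force: [0.3, -1.0, 0.8]
finger_gap: 49.7
```

Request:
{"method": "send_rows", "body": {"rows": [[0,0,0,0,0,0,0.01],[0,0,0,0,0,0,0.01],[0,0,0,0,0,0,0.01],[0,0,0,0,0,0,0.01],[0,0,0,0,0,0,0.01]]}}

```text
time_s: 36.5
tcp_pos: [584.6, -298.3, 52.3]
orientation: [-1.571, -0.068, 0.066]
contact_force: [0.4, 0.5, -0.3]
finger_gap: 18.6
```

Request:
{"method": "send_rows", "body": {"rows": [[0,0,0,0,0,0,0.01],[0,0,0,0,0,0,0.01]]}}

```text
time_s: 36.67
tcp_pos: [584.3, -298.2, 52.1]
orientation: [-1.57, -0.067, 0.067]
contact_force: [-1.6, -0.2, 3.2]
finger_gap: 15.9
```

Gripped. Sliding shut.

Request:
{"method": "send_rows", "body": {"rows": [[-0.015,0,0,0,0,0,0.01],[-0.02,0,0,0,0,0,0.01],[-0.02,0,0,0,0,0,0.01],[-0.02,0,0,0,0,0,0.01],[-0.02,0,0,0,0,0,0.01]]}}

```text
time_s: 37.08
tcp_pos: [489.8, -306.5, 52.1]
orientation: [-1.571, -0.069, 0.065]
contact_force: [1.9, -0.8, 2.0]
finger_gap: 15.7
```

Request:
{"method": "send_rows", "body": {"rows": [[-0.01,0,0,0,0,0,0.01],[-0.004,0,0,0,0,0,0.01],[-0.003,0,0,0,0,0,0.01],[-0.002,0,0,0,0,0,0.01],[0,0,0,0,0,0,0.01]]}}

```text
time_s: 37.5
tcp_pos: [471.2, -308.2, 52.1]
orientation: [-1.571, -0.068, 0.067]
contact_force: [-1.4, -0.3, 7.2]
finger_gap: 15.9
```

Request:
{"method": "send_rows", "body": {"rows": [[-0.003,0,0,0,0,0,0.01],[-0.003,0,0,0,0,0,0.01],[0,0,0,0,0,0,0.01]]}}

```text
time_s: 37.75
tcp_pos: [467.2, -308.5, 52.0]
orientation: [-1.571, -0.071, 0.062]
contact_force: [7.7, 0.6, 1.8]
finger_gap: 15.9
```

Request:
{"method": "send_rows", "body": {"rows": [[-0.003,0,0,0,0,0,0.01],[0,0,0,0,0,0,0.01],[0,0,0,0,0,0,0.01]]}}

```text
time_s: 38.0
tcp_pos: [467.2, -308.6, 52.1]
orientation: [-1.573, -0.075, 0.057]
contact_force: [20.0, 1.0, -5.9]
finger_gap: 16.1
```

Request:
{"method": "send_rows", "body": {"rows": [[0.003,0,0,0,0,0,0.01],[0,0,0,0,0,0,0.045],[0,0,0,0,0,0,0.045],[0,0,0,0,0,0,0.045]]}}

```text
time_s: 38.33
tcp_pos: [463.7, -307.4, 50.3]
orientation: [-1.568, -0.065, 0.069]
contact_force: [-0.4, -0.0, -0.2]
finger_gap: 33.7
```

Request:
{"method": "send_rows", "body": {"rows": [[0,-0.025,0,0,0,0,0.045],[0,-0.04,0,0,0,0,0.045],[0,-0.04,0,0,0,0,0.06],[0,-0.035,0.03,0,0,0,0.06],[0,0,0.04,0,0,0,0.06]]}}

```text
time_s: 38.75
tcp_pos: [461.6, -245.6, 195.4]
orientation: [-1.579, -0.071, 0.057]
contact_force: [1.5, 0.1, 0.7]
finger_gap: 59.7
```

Request:
{"method": "send_rows", "body": {"rows": [[-0.03,0,0.035,0,0,0,0.06],[-0.035,0,0.035,0,0,0,0.06],[-0.035,0,0.035,0,0,0,0.06],[-0.035,0,0.035,0,0,0,0.06],[0,0,0.035,0,0,0,0.06]]}}

```text
time_s: 39.17
tcp_pos: [326.5, -95.8, 186.2]
orientation: [-1.569, -0.061, 0.066]
contact_force: [0.8, 0.1, 0.7]
finger_gap: 59.7
```

Request:
{"method": "send_rows", "body": {"rows": [[0,0,0.035,0,0,0,0.06],[0,0,0,0,0,0,0.06],[0,0,0,0,0,0,0.06]]}}

```text
time_s: 39.42
tcp_pos: [327.1, -60.7, 187.5]
orientation: [-1.57, -0.069, 0.07]
contact_force: [0.5, -0.3, 0.2]
finger_gap: 60.3
```

Run:
```python
from h import *
s=ctrl.state();print(s['tcp_pos'],s['contact_force'],s['time_s'])
t=snap('top','t40.png');c=snap('scene','s40.png')
cv2.imwrite('pics/s40c.png',np.hstack([cv2.resize(c[155:255,320:420],(400,400)),cv2.resize(t[180:310,400:500],(308,400))]))
```

```text
[327.10388644 -60.71133856 187.49674249] [ 0.47720257 -0.29851776  0.19181678] 39.4167
```

View pics/t40.png

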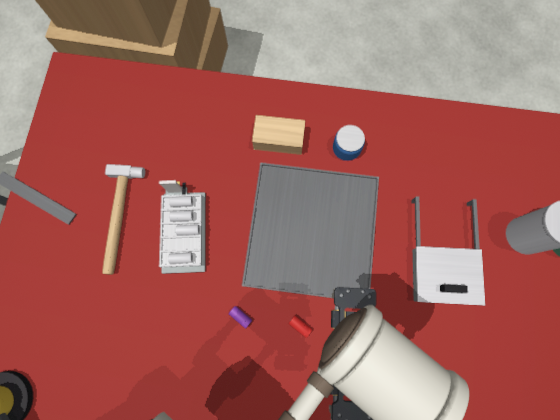

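View pics/s40c.png

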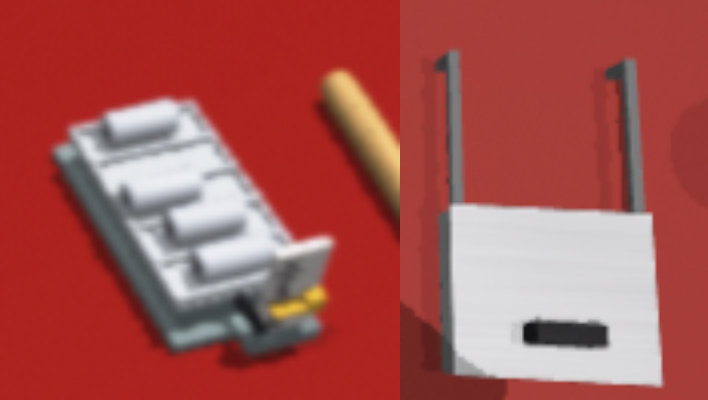

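View pics/s40.png

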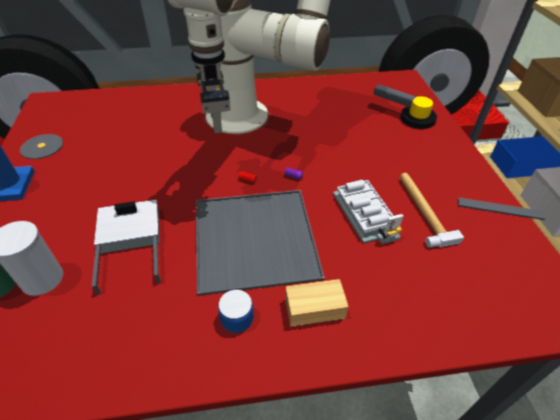

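Run:
```python
from h import *
t=cv2.imread('pics/t40.png');t0=cv2.imread('pics/top0.png');t26=cv2.imread('pics/t26.png');c=cv2.imread('pics/s40.png')
d=cv2.absdiff(t,t0).max(2)
for n,(x0,y0,x1,y1) in dict(box=(405,190,495,310),tin=(330,120,370,165),block=(248,110,310,158),hammer=(95,155,150,280),tray=(245,160,380,285)).items(): print(n,(d[y0:y1,x0:x1]>60).sum())
ys,xs=np.where(d[190:310,405:495]>60);print(list(zip(xs+405,ys+190))[:20])
A=cv2.resize(t[180:280,150:215],(390,600),interpolation=2);B=cv2.resize(c[175:245,330:405],(400,373),interpolation=2);B=cv2.copyMakeBorder(B,0,227,0,0,0)
cv2.imwrite('pics/pan40.png',np.hstack([A,B]))
```

```text
box 550
tin 0
block 0
hammer 0
tray 907
[(np.int64(419), np.int64(245)), (np.int64(420), np.int64(245)), (np.int64(421), np.int64(245)), (np.int64(422), np.int64(245)), (np.int64(423), np.int64(245)), (np.int64(424), np.int64(245)), (np.int64(425), np.int64(245)), (np.int64(426), np.int64(245)), (np.int64(427), np.int64(245)), (np.int64(428), np.int64(245)), (np.int64(429), np.int64(245)), (np.int64(430), np.int64(245)), (np.int64(431), np.int64(245)), (np.int64(432), np.int64(245)), (np.int64(433), np.int64(245)), (np.int64(417), np.int64(246)), (np.int64(421), np.int64(246)), (np.int64(422), np.int64(246)), (np.int64(423), np.int64(246)), (np.int64(424), np.int64(246))]
```

View pics/pan40.png

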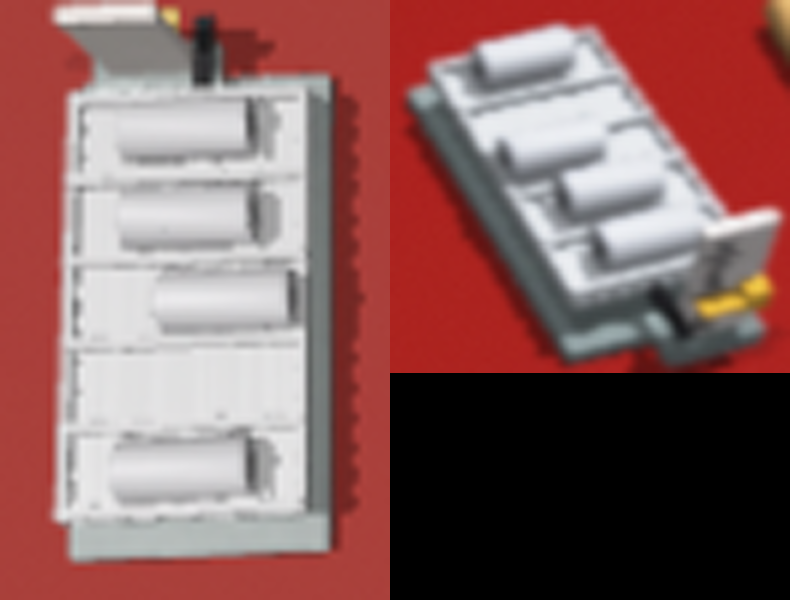

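Run:
```python
from h import *
for f in ('top0','t40'):
    t=cv2.imread(f'pics/{f}.png').min(2).astype(float)
    for x in (425,435,470,480):
        col=t[235:310,x]; 
        i=np.where(col>140)[0]; a,b=i[0],i[-1]
        print(f,x,'top',235+a-(col[a]-140)/(col[a]-col[a-1]),'bot',235+b+(col[b]-140)/(col[b]-col[b+1]))
    h=t[275:300,440:472];ys,xs=np.where(h<70);print('handle',xs.mean()+440,ys.mean()+275,len(xs))
```

```text
top0 425 top 244.74285714285713 bot 301.0617283950617
top0 435 top 245.5595238095238 bot 301.53846153846155
top0 470 top 247.18055555555554 bot 303.3968253968254
top0 480 top 247.76530612244898 bot 303.6363636363636
handle 453.19565217391306 286.8369565217391 184
t40 425 top 246.18309859154928 bot 301.1311475409836
t40 435 top 246.82978723404256 bot 302.4225352112676
t40 470 top 248.64556962025316 bot 304.43243243243245
t40 480 top 248.81553398058253 bot 304.5980392156863
handle 452.95604395604397 288.1263736263736 182
```

```bash
python3 -c "
from workcell import ctrl
print(ctrl.job_done()); print(ctrl.state()['time_s'])"
```

```text
the job is handed in; nothing more can be done
None
the job is handed in; nothing more can be done
```

I finished the job and handed it in at about 39 s: four rollers are in the pan, the fifth is in the storage box, and the cover is shut.

- **Count:** five rollers were in the tray at the start. I left the red and purple look-alikes alone.
- **Pan:** the four rollers lie in slots -64, 0, 32 and 64.
- **Pointer:** by triangulation the marker is at a height of about 37.6 mm. The pointer was about 4 mm above it with three rollers (41.7 mm) and about 8 mm below it with four (29.9 mm), so four is just enough.
- **Box:** I slid the cover open to its stop, laid the last roller in slot 16, and pushed the cover shut until it stopped moving at about 20 N. In the top view it sits about 2.7 mm further shut than at the start, so it seems to have been slightly ajar then.
- **Last pictures:** the tray is empty. The tin, block and hammer show no change from the first top view. The marker looks unmoved in the scene view, but I did not measure it again.

Two checks did not come out cleanly:

- **Roller in slot 0:** it has moved along its slot against the lip since I placed it, perhaps from the announced knock. It still appears to lie flat in its slot, so I left it.
- **Camera calibration:** wrist-camera positions differed from the fixed cameras by 2–6 mm. I relied on height differences for the pointer and on stop contact for the cover.

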